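Hang the wash tubs on the balance bar

TASK

Hang the three steel tubs on the pivoting bar, each by its hanger between a pair of upright pins: the two small tubs on the arm with two places, the big tub (as heavy as both small ones together) alone on the other arm. Alternate the sides, first one small tub, then the big one, then the other small one, and set them on gently so that the bar never tips far over; it must end level, with all three hanging still. Leave the other things on the slab where they are.

Things in the scene. Friction and masses are not known exactly. Their poses are not given: they have to be found in the camera images.
- rack: fixed stand of the pivoting bar: base plate 110 (x) x 150 (y) x 12 mm, post 22 mm thick; origin at the centre of the base's underside, z up. The bar (flat, 18 mm wide, 14 mm high, 350 mm long, along the rack's y) pivots on it about the rack's x axis, 200 mm above the origin. The arm toward -y has two places, the arm toward +y one.
- bar (a joint): tilt of the bar, rad; 0 level, positive when its +y arm goes up; stops at +-0.24. A damped centring spring (about 2.1 N m/rad) holds the empty bar level; one small tub on the outer place tips it about 0.13, two small ones or the big one alone about 0.19. A freshly hung tub may rock for 2 to 3 s
- right_outer (a point): point on the top face of the bar midway between the two upright pins of the outer place on the -y arm, 145 mm from the pivot. x along the hinge (horizontal, same as the rack's x), y along the bar, z up from the bar's face; tilts with the bar. Pins: 8 mm round, 39 mm high, centred 26 mm to either side (44 mm free between). A hung tub has its seat point here.
- right_inner (a point): point on the top face of the bar midway between the two upright pins of the inner place on the -y arm, 80 mm from the pivot. x along the hinge (horizontal, same as the rack's x), y along the bar, z up from the bar's face; tilts with the bar. Pins: 8 mm round, 39 mm high, centred 26 mm to either side (44 mm free between). A hung tub has its seat point here.
- left_mid (a point): point on the top face of the bar midway between the two upright pins of the only place on the +y arm, 112.5 mm from the pivot. x along the hinge (horizontal, same as the rack's x), y along the bar, z up from the bar's face; tilts with the bar. Pins: 8 mm round, 39 mm high, centred 26 mm to either side (44 mm free between). A hung tub has its seat point here.
- tub_a: small open steel tub with a hanger, 160 mm tall; origin at the centre of its underside, z up. Tub part 54 mm in x, 52 mm in y, 60 mm high, 3 mm walls. On the hanger's crown sits a wooden grip block 44 mm (x) by 30 mm (y), z 124 to 160, centred. Hanger: see the seat point. About 0.2 kg. Stands on the rubber mat.
- tub_b: the other small tub, identical to tub_a, on the same mat, its grip block at least 100 mm from that of tub_a
- tub_big: big open steel tub with a hanger, 160 mm tall; origin at the centre of its underside, z up. Tub part 54 mm in x, 90 mm in y, 60 mm high, 3 mm walls. On the hanger's crown sits a wooden grip block 44 mm (x) by 30 mm (y), z 124 to 160, centred. Hanger: see the seat point. About 0.4 kg. Starts standing in the wooden stand, between its two boards.
- tub_a_seat (a point): middle of the underside of tub_a's crown plate, 118 mm over its origin; rests on the bar's top when hung. Hanger 30 mm wide in y; in tub x, z (mm): spine x -19 to -13 up from the tub; crown x -19 to 19, z 118 to 124; lip x 13 to 19 down to z 104. The bar goes between spine and lip, and enters from the +x side between lip foot (z 104) and tub rim (z 60)
- tub_b_seat (a point): the same point of tub_b
- tub_big_seat (a point): the same point of tub_big, whose hanger is the same
- stand: fixed wooden stand, origin under its centre: base 6 mm thick, two upright boards 130 mm long in y, tops at z 175 mm, 62 mm free between them in x, open at the y ends and above. The big tub's grip block is 9 mm from each board, so there it can be taken only across its 30 mm (along y); between the bar's pins only across its 44 mm (along x).
- mat: fixed rubber mat 200 (x) x 250 (y) x 6 mm carrying the small tubs and the jar; origin at the centre of the underside. Mat and stand lie on opposite sides of the robot, either way round
- pump: bystander: white pump bottle, 64 mm thick, 165 mm tall, beyond the rack, origin under its centre
- soap_dish: bystander: white ceramic soap dish 80 (x) x 120 (y) x 25 mm, in front of the rack; origin under its centre. On the slab beside it, between it and the mat or the stand, there is free room to put a tub down
- scraper: bystander: steel scraper with wooden handle, 220 mm long in x, blade 100 mm wide, 18 mm high, lying behind the rack; origin under its middle
- brush: bystander: brush lying behind the rack, under 50 mm high
- jar: bystander: jar 60 mm thick, 80 mm tall, at the mat's +x edge; origin under its centre
- mug: bystander: white mug 72 mm thick, 85 mm tall, beyond the stand; origin under its centre
Not all that is in view belongs to the job. What is shaped like the tub_b but green or yellow is not meant.

How it is judged (in metres and radians):
On the way, in this order (a step that is already met when the one before it is completed fails the run):
1. one small tub hangs at a place of the -y arm (((distance between tub_a_seat and right_inner below 0.014 m and angle between tub_a's own z axis and vertical below 0.3 rad) or (distance between tub_a_seat and right_outer below 0.014 m and angle between tub_a's own z axis and vertical below 0.3 rad) or (distance between tub_b_seat and right_inner below 0.014 m and angle between tub_b's own z axis and vertical below 0.3 rad) or (distance between tub_b_seat and right_outer below 0.014 m and angle between tub_b's own z axis and vertical below 0.3 rad))), for 0.2 s.
2. the big tub hangs at the +y arm's place (distance between tub_big_seat and left_mid below 0.014 m and angle between tub_big's own z axis and vertical below 0.3 rad), for 0.2 s.
3. both small tubs hang on the -y arm, one at each place ((((distance between tub_a_seat and right_inner below 0.014 m and angle between tub_a's own z axis and vertical below 0.3 rad) and (distance between tub_b_seat and right_outer below 0.014 m and angle between tub_b's own z axis and vertical below 0.3 rad)) or ((distance between tub_a_seat and right_outer below 0.014 m and angle between tub_a's own z axis and vertical below 0.3 rad) and (distance between tub_b_seat and right_inner below 0.014 m and angle between tub_b's own z axis and vertical below 0.3 rad)))), for 0.2 s.
At the end, for the whole second after the job is handed in: Each small tub hangs at a different place of the -y arm and the big tub at the +y arm's place (seat point within 14 mm of the place's point, tub within 0.3 rad of upright), the bar is level within 0.045 rad, and all is at rest (under 50 mm/s) (all of step 2 and (((distance between tub_a_seat and right_inner below 0.014 m and angle between tub_a's own z axis and vertical below 0.3 rad) and (distance between tub_b_seat and right_outer below 0.014 m and angle between tub_b's own z axis and vertical below 0.3 rad)) or ((distance between tub_a_seat and right_outer below 0.014 m and angle between tub_a's own z axis and vertical below 0.3 rad) and (distance between tub_b_seat and right_inner below 0.014 m and angle between tub_b's own z axis and vertical below 0.3 rad))) and value of joint bar between -0.045 and 0.045 rad and linear speed of each of tub_a, tub_b, tub_big below 0.05 m/s); the robot touches nothing.
It fails at once if the bar tipped more than 0.172 rad to either side (value of joint bar above 0.172 rad or value of joint bar below -0.172 rad).
It fails at once if a bystander shifted more than 30 mm or tipped more than 0.4 rad (distance of any of pump, soap_dish, scraper, brush, jar, mug from where it was at the start of the episode above 0.03 m or angle between any of pump, soap_dish, scraper, brush, jar, mug's own z axis and vertical above 0.4 rad).
It also fails if it takes over 72 s, if anything falls off the work surface, if the arm or the gripper's body presses on something with over 40 N, if the wrist force passes 120 N, or if a joint passes its speed limit or range.

ROBOT

A 6-joint arm with a two-finger parallel gripper is mounted at the origin on the work surface. World frame = base frame: x ahead of the robot, y to its left, z up, the work surface at z = 0. Lengths are in m, angles in degrees, forces in N, time in s.
With the tool pointing down it reaches from about 0.425 to 0.95 m from the base axis. Payload 14.7 kg.
Tool frame: the origin (TCP) lies on the centre line of the jaws, within the pads' length; the fingertips stand 25 mm ahead of it and the grasp point (between the pads) lies 6 mm ahead of it; z points along the fingers, y is the line along which they close (so a half turn about z gives the same grasp; the last joint's range is limited). The gripper opens to 85 mm and grips with 20 to 120 N. Pads are 22 mm wide; open, the fingers measure 114 mm over their backs; the gripper's body (76 mm by 85 mm) begins 54 mm behind the grasp point. The pads swing forward as they close: fully open they stand 13 mm farther back than shut.
Start: joints at [-74.748, 27.513, 91.461, -0, 61.026, -2.67], TCP at [0.2, -0.618, 0.256] pointing down, gripper open.
Joint ranges: [-157.49, 157.49], [-46.99, 117.5], [13.45, 153.17], [-89.5, 269.5], [5.16, 153.95], [-167.48, 167.48]. Speed limits (degrees/s): [108.29, 108.29, 136.94, 172.46, 172.46, 172.46].

INTERFACE

Orientations are given as [roll, pitch, yaw] about the fixed x, y, z axes, in that order (R = Rz(yaw) Ry(pitch) Rx(roll)).
In Python, from bench import get_state, vision, sign_off gives the robot as it stands.
- The arm moves only by the tool servo_tool, never from a script. Its argument "series" is a list of rows, each a list of 3 entries, a list of its own where there are three numbers: the opening, from 0 (shut) to 1 (fully open), then the shift along the tool's x, y, z in mm, then the turn, a rotation vector about the tool's x, y, z in degrees. In form: [[fingers, [dx, dy, dz], [wx, wy, wz]], ...]. A call has 1 to 12 rows; each row shifts and turns the commanded pose from where the row before left it, along the tool's axes as they then stand; what a row does not reach is not made up. A row lasts 1/10 s, in which the tool goes at most 50 mm and 8.59 degrees, less where a joint would pass 70% of its speed; a pose out of reach is approached as far as the arm can. A call with a gripper value outside its range is refused whole. The fingers move at their own pace and stop on an object; "force" is the grip in N (left out, the last holds). Time passes only in rows, so rows that do not move let the fingers close. It gives the time, the measured TCP pose, the force, the opening and the grip force at its end, in the units of the state.
- get_state(): the state, without advancing time (a new reading comes with each control period).
- vision.camera(name): name is "side" or "top"; returns the picture (384x512x3 uint8, red, green, blue); there is no depth.
- vision.camera_params(name): a dict with "mtx" (3x3 intrinsics, pixels), "T" (4x4, takes a point from camera to world coordinates). Camera axes: x right, y down, z forward; pixel columns grow to the right and rows downward; lengths in m; the calibration is good to about 2 mm. A picture is of the moment at which its call begins. camera_params takes no time and is no camera call.
- sign_off(): hands the job in; it is judged then, once.
The state is a dict: "t": time; "joints": joint angles; "joint_velocities": joint speeds; "joint_torque": joint torques, N m; "ee_pos": TCP position; "eef_rot": TCP orientation; "wrist_force": force on the tool from outside, world axes, zero at the start; "wrist_torque": the same for the moment, N m; "grip_width": finger opening in m; "finger_force": force on a finger pad.
Only numpy, scipy, OpenCV 4.12 (cv2) and the standard library are available. Lean on these libraries where they do the work, as an engineer would, in place of code of your own. Each camera call takes 0.05 s, during which the arm holds its last target. There are 200 camera calls.

## Working session

There is one attempt and no reset: what is moved stays moved. The work goes in short steps, Python scripts to look and compute and a tool call to move; the robot and the scene stay as the last step left them, time stands still between calls to the robot, and variables do not carry over. Pictures are saved under pics/ and viewed, at most 10 in all, crops included, and the job is handed in when it is done.

Besides the shell and the picture viewer there is one more tool, called after "Emit:" in YAML: its name, and indented under it one key for each argument. servo_tool: Moves the arm, as the interface text tells. Its arguments: {"type":"object","properties":{"series":{"type":"array","items":{"type":"array"}},"force":{"type":"number"}},"required":["series"]}

```bash
mkdir -p pics; ls
python3 - <<'E'
from bench import get_state, vision
import cv2, numpy as np
for n in("side","top"):
    im=vision.camera(n); cv2.imwrite(f"pics/{n}0.png",im[:,:,::-1])
    p=vision.camera_params(n); print(n,np.round(p["mtx"],1).tolist(),np.round(p["T"],3).tolist())
print(get_state())
E
```

```text
pics
side [[439.4, 0.0, 261.9], [0.0, 439.4, 190.9], [0.0, 0.0, 1.0]] [[-0.84, -0.401, 0.366, 0.109], [-0.543, 0.608, -0.58, 0.63], [0.01, -0.686, -0.728, 0.938], [0.0, 0.0, 0.0, 1.0]]
top [[477.6, 0.0, 255.8], [0.0, 477.6, 190.7], [0.0, 0.0, 1.0]] [[-0.005, -0.986, 0.164, 0.259], [-1.0, 0.008, 0.02, -0.028], [-0.021, -0.164, -0.986, 1.67], [0.0, 0.0, 0.0, 1.0]]
{'t': 0.1, 'joints': array([-7.47496838e+01,  2.75467734e+01,  9.14913217e+01,  2.03795000e-04,
        6.10238284e+01, -2.66825375e+00]), 'joint_velocities': array([ 0.01233546, -0.13522947, -0.05710973, -0.0472769 , -0.06342702,
        0.03589687]), 'joint_torque': array([ 9.67189226e-04, -9.52257013e+01, -4.31036711e+01, -3.59136448e-05,
        5.22724120e-03, -8.50092562e-06]), 'ee_pos': array([ 0.19993241, -0.61813043,  0.25572306]), 'eef_rot': array([-1.79938152e+02, -3.06070875e-03,  1.79184694e+01]), 'wrist_force': array([-0.2263258 ,  0.32753696, -0.88566298]), 'wrist_torque': array([0.01985213, 0.0109663 , 0.01569959]), 'finger_force': 0.0, 'grip_width': 0.08555260705531602}
```

View pics/side0.png

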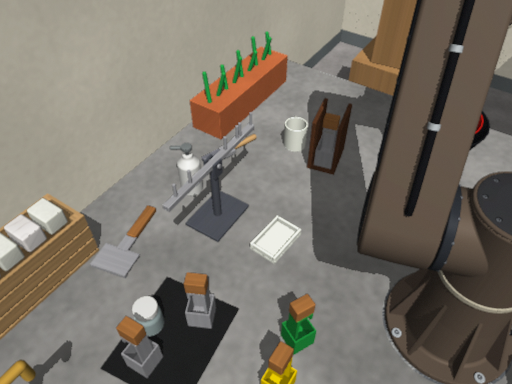

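View pics/top0.png

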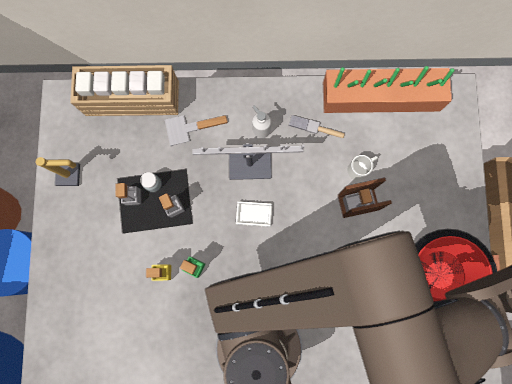

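Targets: the small grey tubs in the top view at (128,193) and (172,204). Look-alikes: green at (193,266), yellow at (158,271). The big tub is expected in the stand at (365,197). I'll check these in one close crop.

```bash
cat > h.py <<'E'
import numpy as np, cv2
from bench import get_state, vision
P={n:vision.camera_params(n) for n in("side","top")}
def ray(n,u,v):
    p=P[n];d=p["T"][:3,:3]@np.linalg.inv(p["mtx"])@[u,v,1];return p["T"][:3,3],d
def onz(n,u,v,z):
    o,d=ray(n,u,v);return o+d*(z-o[2])/d[2]
def proj(n,X):
    p=P[n];c=p["T"][:3,:3].T@(np.asarray(X)-p["T"][:3,3]);q=p["mtx"]@c;return q[:2]/q[2]
def tri(a,b):
    (o1,d1),(o2,d2)=ray("side",*a),ray("top",*b)
    A=np.c_[d1,-d2];s=np.linalg.lstsq(A,o2-o1,rcond=None)[0]
    p,q=o1+s[0]*d1,o2+s[1]*d2;return (p+q)/2,np.linalg.norm(p-q)
def shot(n): return vision.camera(n)[:,:,::-1].copy()
E
python3 - <<'E'
import cv2,numpy as np
s=cv2.imread("pics/side0.png");t=cv2.imread("pics/top0.png")
def c(i,x,y,w,h): return cv2.resize(i[y:y+h,x:x+w],(400,300),interpolation=cv2.INTER_CUBIC)
m=np.vstack([np.hstack([c(s,105,262,120,90),c(t,110,165,100,75)]),np.hstack([c(s,150,100,120,90),c(t,320,160,80,60)])])
cv2.imwrite("pics/m1.png",m)
E
```

```text
(no output)
```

View pics/m1.png

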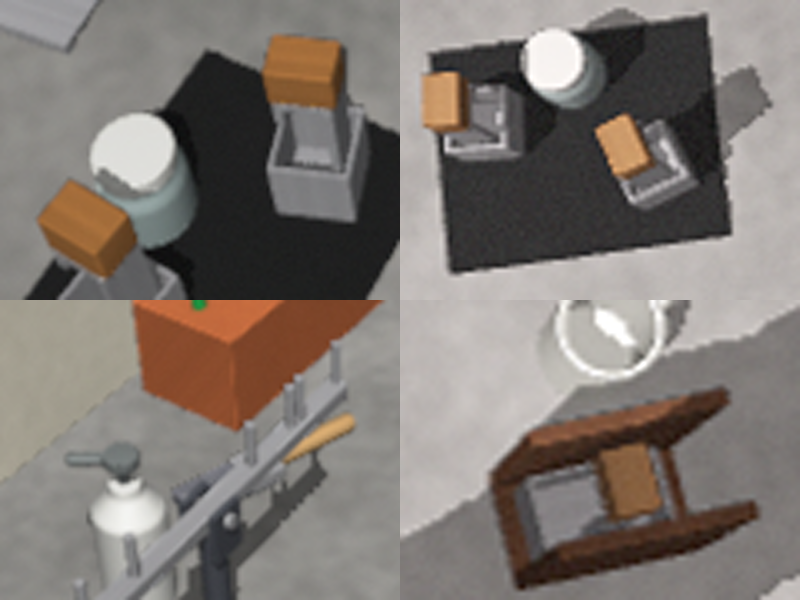

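The crop confirms it. The grey tubs' wooden blocks are at top px (121,191) and (166,202). The big tub's block is at (366,196) between the stand boards, and the arm with two pin pairs is on the -y side. Next I measure.

Run:
```python
from h import *
t=cv2.imread("pics/top0.png");s=cv2.imread("pics/side0.png")
def rects(n,im,lo,hi,z,roi,mn=25):
    h=cv2.cvtColor(im,cv2.COLOR_BGR2HSV);m=cv2.inRange(h,lo,hi)
    k=np.zeros_like(m);x,y,w,hh=roi;k[y:y+hh,x:x+w]=255;m&=k
    for c in cv2.findContours(m,cv2.RETR_EXTERNAL,cv2.CHAIN_APPROX_NONE)[0]:
        if cv2.contourArea(c)<mn: continue
        w=np.array([onz(n,*(p[0]),z)[:2] for p in c],np.float32)
        r=cv2.minAreaRect(w*1000);b=cv2.minAreaRect(c)
        print(n,np.round(b[0],1),"ctr",np.round(r[0],0),"size",np.round(r[1],0),"ang",round(r[2],1))
O=((8,110,90),(20,255,255))
print("hsv at blocks",[cv2.cvtColor(t,cv2.COLOR_BGR2HSV)[y,x].tolist() for x,y in((121,190),(166,202),(366,196),(366,185),(340,200),(260,173))])
rects("top",t,*O,.166,(100,165,100,75)); rects("side",s,*O,.166,(105,262,120,110))
rects("top",t,(8,130,120),(22,255,255),.166,(350,175,40,40))
rects("top",t,(0,0,0),(180,255,60),.006,(110,160,90,80),500)
rects("top",t,(0,0,55),(180,90,95),.012,(215,140,70,50),200)
def crop(i,x,y,w,h): return cv2.resize(i[y:y+h,x:x+w],(400,300),interpolation=cv2.INTER_CUBIC)
m=np.vstack([np.hstack([crop(s,180,268,64,60),crop(s,110,315,64,60)]),np.hstack([crop(t,190,130,120,60),crop(s,300,90,60,90)])])
cv2.imwrite("pics/m2.png",m)
```

```text
hsv at blocks [[15, 121, 203], [15, 125, 206], [14, 139, 134], [10, 141, 78], [10, 154, 71], [124, 16, 127]]
top [165.4 201.4] ctr [477. 292.] size [49. 32.] ang 24.9
top [120.5 190. ] ctr [515. 438.] size [47. 29.] ang 2.5
side [130.8 330.2] ctr [508. 446.] size [57. 35.] ang 1.8
side [195.  282.9] ctr [471. 304.] size [44. 48.] ang 33.2
top [366.1 195.4] ctr [ 491. -347.] size [41. 25.] ang 11.5
top [154.3 200.7] ctr [504. 365.] size [198. 246.] ang 7.5
```

View pics/m2.png

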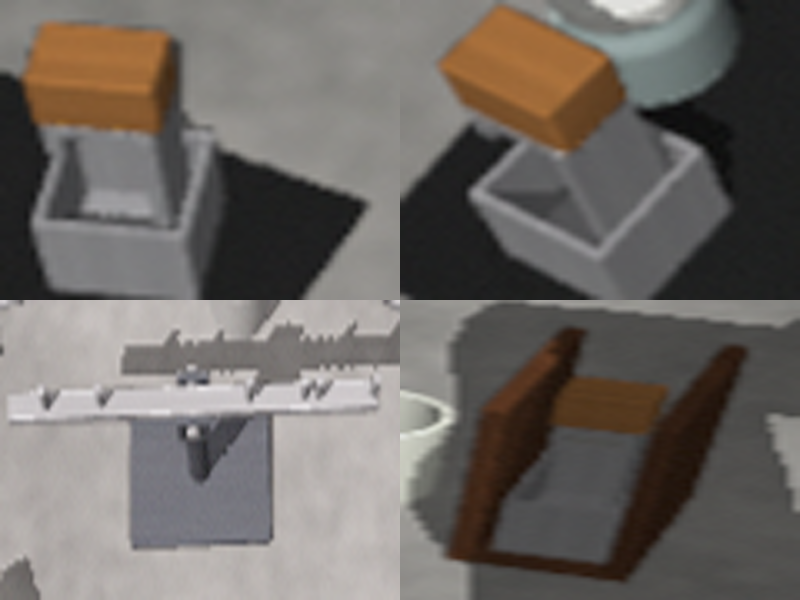

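The near tub's spine is on the -x (robot-side) edge in both small tubs, so their +x points roughly to world +x, at yaws of about 25° and 2.5°. Next I locate the bar from its ends and pin tips.

Run:
```python
from h import *
for u,v in((174.6,184.6),(189,171.1),(225,137.5),(237.3,126.4),(239.7,123.1),(250.8,112.9)): print("pin",np.round(onz("side",u,v,.246)*1000))
print("ends",[np.round(onz("top",u,v,.207)*1000) for u,v in((192.4,151.6),(304,148.6))])
print("base",[np.round(onz("top",u,v,.012)*1000) for u,v in((229.6,179.6),(271.6,178.8))])
for b,n in (((131,330),"A"),((195,283),"B")): pass
print(get_state()["t"])
# bar by mask
t=cv2.imread("pics/top0.png");h=cv2.cvtColor(t,cv2.COLOR_BGR2HSV)
print([[h[y,x].tolist() for y in range(140,160,2)] for x in(205,225,285)])
```

```text
pin [627. 168. 246.]
pin [628. 118. 246.]
pin [630. -22. 246.]
pin [629. -74. 246.]
pin [632. -88. 246.]
pin [ 632. -139.  246.]
ends [array([629., 202., 207.]), array([ 635., -150.,  207.])]
base [array([575.,  98.,  12.]), array([577., -50.,  12.])]
0.1
[[[8, 11, 178], [8, 11, 178], [5, 9, 176], [13, 10, 177], [174, 8, 153], [160, 7, 116], [156, 6, 203], [0, 5, 143], [13, 11, 165], [5, 9, 168]], [[10, 12, 195], [9, 9, 197], [11, 11, 190], [9, 13, 189], [162, 6, 202], [165, 8, 200], [168, 6, 207], [9, 11, 163], [4, 11, 181], [13, 10, 179]], [[10, 13, 120], [13, 15, 117], [11, 11, 187], [162, 6, 207], [0, 4, 136], [0, 5, 203], [174, 9, 144], [10, 12, 189], [7, 12, 189], [10, 12, 184]]]
```

Run:
```python
from h import *
pts={}
for n,roi in(("top",(186,140,124,20)),("side",(158,112,104,100))):
    im=cv2.imread(f"pics/{n}0.png").astype(int);x,y,w,h=roi
    r=im[y:y+h,x:x+w];v=r.max(2);
    m=((np.ptp(r,axis=2)<=12)&(r[:,:,0]>=r[:,:,2]+1)&(v>(185 if n=="top" else 120))).astype(np.uint8)
    k,l,st,_=cv2.connectedComponentsWithStats(m,connectivity=8);i=1+np.argmax(st[1:,4])
    print(n,st[i].tolist())
    print("\n".join("".join(".#"[int(q==i)] for q in row) for row in l[::1 if n=="top" else 2]))
```

```text
Traceback (most recent call last):
ValueError: attempt to get argmax of an empty sequence
```

Run:
```python
import cv2,numpy as np
s=cv2.imread("pics/side0.png");t=cv2.imread("pics/top0.png")
R=lambda i,x,y,w,h,W,H:cv2.resize(i[y:y+h,x:x+w],(W,H),interpolation=cv2.INTER_CUBIC)
a=R(t,188,134,120,24,780,156); b=R(s,158,118,100,100,400,400)  # top 6.5x ; side 4x
b2=R(s,300,90,60,60,380,380)
m=np.zeros((560,780,3),np.uint8);m[:156]=a;m[158:558,:400]=b;m[158:538,400:]=b2
cv2.imwrite("pics/m3.png",m)
```

```text
(no output)
```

View pics/m3.png

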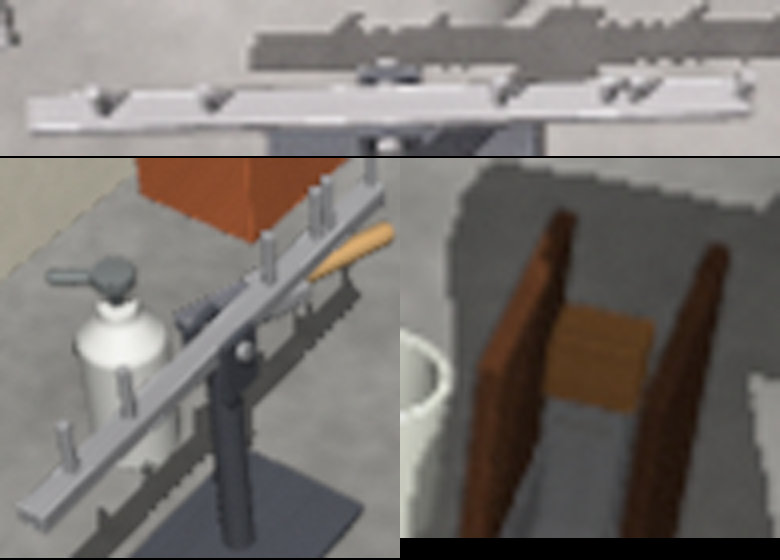

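Run:
```python
from h import *
S=lambda x,y:(158+x/4,118+(y-158)/4)
T=lambda x,y:(188+x/6.5,134+y/6.5)
for a,b in(((32,506),(29,110)),((377,193),(752,95))): 
    p,e=tri(S(*a),T(*b));print(np.round(p*1000,1),round(e*1000,1))
for a in((70,472),(130,413),(268,282),(317,237),(327,229)): print(np.round(onz("side",*S(*a),.207)*1000))
for a in((64,425),(123,371),(266,233),(314,188),(326,178)): print("tip",np.round(onz("side",*S(*a),.246)*1000))
for z in(.2,.207,.212): print(z,[np.round(onz("side",*S(*a),z)[:2]*1000) for a in((32,506),(377,193))],[np.round(onz("top",*T(*a),z)[:2]*1000) for a in((29,110),(752,95))])
```

```text
[630.6 201.  207.8] 1.0
[ 637.9 -151.4  190.6] 2.9
[630. 169. 207.]
[631. 114. 207.]
[632. -23. 207.]
[632. -76. 207.]
[631. -86. 207.]
tip [628. 169. 246.]
tip [628. 118. 246.]
tip [632. -24. 246.]
tip [633. -76. 246.]
tip [633. -89. 246.]
0.2 [array([636., 196.]), array([ 630., -142.])] [array([633., 203.]), array([ 637., -150.])]
0.207 [array([631., 200.]), array([ 625., -135.])] [array([631., 201.]), array([ 635., -149.])]
0.212 [array([627., 203.]), array([ 621., -129.])] [array([630., 201.]), array([ 634., -149.])]
```

Crop: the bar's left end is at top px (192.5,151) and side px (166,205), which triangulates to (631,201,208). The pivot is about (632,27), with the rack yawed about 1°. I'll write the planning helper and head for tub_b's block at (476,295), yaw 25°.

```bash
cat >> h.py <<'E'
from scipy.spatial.transform import Rotation as R
import sys
def plan(wps,g,start=None):
    """wps: list of (x,y,z mm, yaw deg, tilt deg about world x, nrows or 0=auto)"""
    s=get_state(); p=np.array(s["ee_pos"])*1000; r=R.from_euler("xyz",s["eef_rot"],degrees=True)
    print("t",round(s["t"],2),"at",np.round(p,1),np.round(s["eef_rot"],1),"F",np.round(s["wrist_force"],1),"w",round(s["grip_width"]*1000,1),"ff",round(s["finger_force"],1))
    for x,y,z,yaw,tilt,n in wps:
        q=np.array([x,y,z],float); e=R.from_euler("x",tilt,degrees=True)*R.from_euler("xyz",[180,0,yaw],degrees=True)
        w=(r.inv()*e).as_rotvec(degrees=True)
        n=n or int(max(np.ceil(np.linalg.norm(q-p)/47),np.ceil(np.linalg.norm(w)/8.4),1))
        rows=[]
        for i in range(n):
            d=r.inv().apply((q-p)/(n-i)); ww=(r.inv()*e).as_rotvec(degrees=True)/(n-i)
            d=np.round(d,1);ww=np.round(ww,1); p=p+r.apply(d); r=r*R.from_rotvec(ww,degrees=True)
            rows.append([g,d.tolist(),ww.tolist()])
        print(n,str(rows).replace(" ",""))
E
python3 -c "
from h import *
plan([(520,-250,330,75,0,0),(476,295,260,115,0,0)],1)"
```

```text
t 0.1 at [ 199.9 -618.1  255.7] [-179.9   -0.    17.9] F [-0.2  0.3 -0.9] w 85.6 ff 0.0
11 [[1,[38.0,-22.9,-6.7],[-0.0,-0.0,-5.2]],[1,[39.9,-19.4,-6.7],[-0.0,-0.0,-5.2]],[1,[41.5,-15.7,-6.7],[-0.0,-0.0,-5.2]],[1,[42.7,-11.8,-6.7],[-0.0,-0.0,-5.2]],[1,[43.6,-7.9,-6.7],[-0.0,-0.0,-5.2]],[1,[44.2,-3.9,-6.7],[-0.0,-0.0,-5.2]],[1,[44.4,0.1,-6.8],[-0.0,-0.0,-5.2]],[1,[44.2,4.1,-6.7],[-0.0,-0.0,-5.2]],[1,[43.6,8.1,-6.8],[-0.0,-0.0,-5.2]],[1,[42.7,12.0,-6.7],[-0.0,-0.0,-5.1]],[1,[41.4,15.7,-6.8],[-0.0,-0.1,-5.2]]]
12 [[1,[42.9,-15.3,5.8],[-0.0,0.0,-3.3]],[1,[43.7,-12.8,5.8],[-0.0,0.0,-3.3]],[1,[44.4,-10.2,5.8],[-0.0,0.0,-3.3]],[1,[44.9,-7.7,5.8],[-0.0,0.0,-3.3]],[1,[45.3,-5.1,5.8],[-0.0,0.0,-3.3]],[1,[45.5,-2.4,5.8],[-0.0,0.0,-3.4]],[1,[45.6,0.3,5.8],[-0.0,0.0,-3.3]],[1,[45.5,2.9,5.8],[-0.0,0.0,-3.4]],[1,[45.2,5.5,5.8],[-0.0,0.0,-3.3]],[1,[44.8,8.2,5.8],[-0.0,0.0,-3.4]],[1,[44.3,10.8,5.9],[-0.0,0.0,-3.3]],[1,[43.6,13.3,5.8],[-0.1,0.0,-3.4]]]
```

Emit:
servo_tool:
  series:
    - [1,[38,-23,-7],[0,0,-5]]
    - [1,[40,-19,-7],[0,0,-5]]
    - [1,[41.5,-16,-7],[0,0,-5]]
    - [1,[43,-12,-7],[0,0,-5]]
    - [1,[43.5,-8,-7],[0,0,-5]]
    - [1,[44,-4,-7],[0,0,-5]]
    - [1,[44.5,0,-7],[0,0,-5]]
    - [1,[44,4,-7],[0,0,-5]]
    - [1,[43.5,8,-7],[0,0,-5]]
    - [1,[43,12,-7],[0,0,-5]]
    - [1,[41.5,16,-7],[0,0,-5]]

```text
t: 1.2
ee_pos: [0.5271, -0.2535, 0.3334]
eef_rot: [-180.0, -0.0, 73.1]
wrist_force: [0.6, -1.0, -0.6]
grip_width: 0.0857
finger_force: 0.0
```

Emit:
servo_tool:
  series:
    - [1,[43,-15,6],[0,0,-3.5]]
    - [1,[44,-13,6],[0,0,-3.5]]
    - [1,[44,-10,6],[0,0,-3.5]]
    - [1,[45,-8,6],[0,0,-3.5]]
    - [1,[45,-5,6],[0,0,-3.5]]
    - [1,[45.5,-2,6],[0,0,-3.5]]
    - [1,[45.5,0,6],[0,0,-3.5]]
    - [1,[45.5,3,6],[0,0,-3.5]]
    - [1,[45,5.5,6],[0,0,-3.5]]
    - [1,[45,8,6],[0,0,-3.5]]
    - [1,[44,11,6],[0,0,-3.5]]
    - [1,[43,13,6],[0,0,-3.5]]

```text
t: 2.4
ee_pos: [0.4926, 0.2911, 0.2609]
eef_rot: [-180.0, 0.0, 115.1]
wrist_force: [0.7, -0.8, -0.0]
grip_width: 0.0855
finger_force: 0.0
```

Run:
```python
from h import *
t=shot("top");s=shot("side");cv2.imwrite("pics/t1.png",t);cv2.imwrite("pics/s1.png",s)
R2=lambda i,x,y,w,h:cv2.resize(i[y:y+h,x:x+w],(400,300),interpolation=cv2.INTER_CUBIC)
cv2.imwrite("pics/m4.png",np.hstack([np.vstack([R2(t,330,165,72,54),R2(s,292,90,80,90)]),np.vstack([R2(s,150,215,120,90),R2(t,120,150,120,90)])]))
plan([(476,295,154,115,0,4)],1)
```

```text
t 2.5 at [492.1 293.7 260.2] [-1.800e+02 -1.000e-01  1.153e+02] F [ 0.5 -0.8  0.9] w 85.4 ff 0.0
4 [[1,[2.0,-3.5,26.5],[-0.0,-0.0,0.1]],[1,[2.0,-3.5,26.6],[-0.0,-0.0,0.1]],[1,[2.0,-3.5,26.5],[-0.0,-0.0,0.0]],[1,[1.9,-3.4,26.6],[-0.0,-0.1,0.1]]]
```

View pics/m4.png

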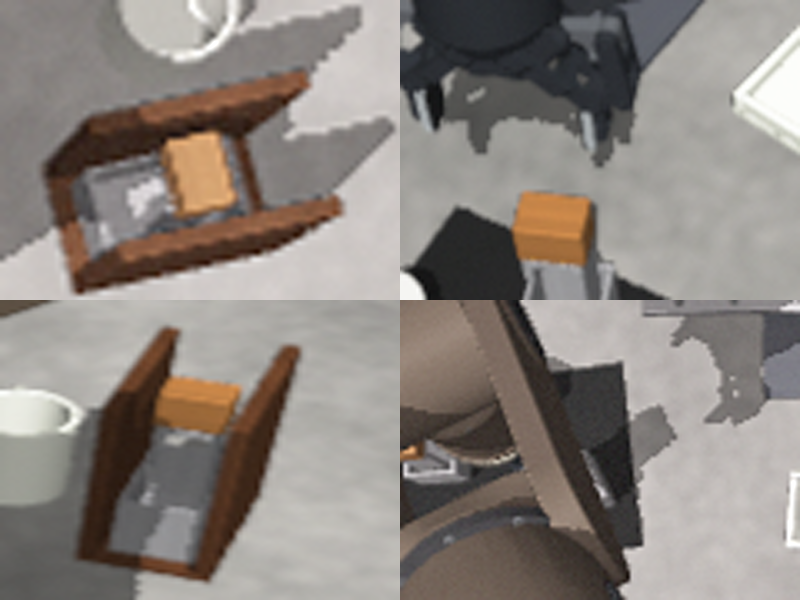

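The side view shows tub_b's block at about (195,283), standing free below the open fingers. The big tub sits in its stand, but its spine side isn't clear yet. Descending and gripping.

Emit:
servo_tool:
  series:
    - [1,[4,-7,10],[0,0,0]]
    - [1,[4,-7,20],[0,0,0]]
    - [1,[0,0,26],[0,0,0]]
    - [1,[0,0,26],[0,0,0]]
    - [1,[0,0,24],[0,0,0]]
    - [0.1,[0,0,0],[0,0,0]]
    - [0.1,[0,0,0],[0,0,0]]
    - [0.1,[0,0,0],[0,0,0]]
    - [0.1,[0,0,0],[0,0,0]]
    - [0.1,[0,0,0],[0,0,0]]
  force: 60

```text
t: 3.5
ee_pos: [0.478, 0.2909, 0.1567]
eef_rot: [179.8, -0.0, 114.9]
wrist_force: [1.9, -0.1, 8.7]
grip_width: 0.0433
finger_force: 62.0
```

Run:
```python
from h import *
plan([(476,293,270,115,0,3),(545,-117,270,90,0,0)],.1)
```

```text
t 3.5 at [478.  290.9 156.7] [179.8  -0.  114.9] F [ 1.9 -0.1  8.7] w 43.3 ff 62.0
3 [[0.1,[0.9,-0.2,-37.8],[0.1,-0.0,-0.0]],[0.1,[0.9,-0.3,-37.8],[0.0,-0.0,-0.0]],[0.1,[1.0,-0.2,-37.7],[0.1,-0.0,-0.1]]]
9 [[0.1,[-44.5,-12.3,0.0],[-0.0,0.0,2.8]],[0.1,[-45.1,-10.1,0.0],[-0.0,0.0,2.8]],[0.1,[-45.5,-7.9,0.0],[-0.0,0.0,2.8]],[0.1,[-45.9,-5.7,0.0],[-0.0,0.0,2.8]],[0.1,[-46.1,-3.4,0.0],[-0.0,0.0,2.8]],[0.1,[-46.2,-1.2,0.0],[-0.0,0.0,2.8]],[0.1,[-46.2,1.1,0.0],[-0.0,0.0,2.7]],[0.1,[-46.0,3.2,0.0],[-0.0,0.0,2.8]],[0.1,[-45.9,5.5,0.0],[-0.0,0.0,2.7]]]
```

Emit:
servo_tool:
  series:
    - [0.1,[0,0,-15],[0,0,0]]
    - [0.1,[0,0,-35],[0,0,0]]
    - [0.1,[0,0,-40],[0,0,0]]
    - [0.1,[-20,-5,-23],[0,0,1]]

```text
t: 3.9
ee_pos: [0.4815, 0.2719, 0.2717]
eef_rot: [179.8, -0.0, 114.0]
wrist_force: [1.4, 0.8, -2.4]
grip_width: 0.0433
finger_force: 61.6
```

Emit:
servo_tool:
  series:
    - [0.1,[-40,-11,0],[0,0,2.5]]
    - [0.1,[-45,-10,0],[0,0,2.5]]
    - [0.1,[-45,-8,0],[0,0,2.5]]
    - [0.1,[-46,-6,0],[0,0,2.5]]
    - [0.1,[-46,-3,0],[0,0,2.5]]
    - [0.1,[-46,-1,0],[0,0,2.5]]
    - [0.1,[-46,1,0],[0,0,2.5]]
    - [0.1,[-45,3,0],[0,0,2.5]]
    - [0.1,[-25,3,0],[0,0,2.5]]
    - [0.1,[0,0,0],[0,0,0]]
    - [0.1,[0,0,0],[0,0,0]]

```text
t: 5.0
ee_pos: [0.5454, -0.1127, 0.2685]
eef_rot: [-180.0, -0.0, 91.4]
wrist_force: [-0.5, 0.2, -1.9]
grip_width: 0.0434
finger_force: 61.6
```

Run:
```python
from h import *
t=shot("top");s=shot("side");cv2.imwrite("pics/t2.png",t);cv2.imwrite("pics/s2.png",s)
plan([(545,-117,270,91,0,0),(610,-117,270,91,0,4),(634,-117,270,91,0,0)],.1)
p=get_state()["ee_pos"]*1000
for n in P: print(n,proj(n,p/1000),proj(n,[.634,-.117,.207]))
R2=lambda i,x,y,w,h:cv2.resize(i[y:y+h,x:x+w],(400,400),interpolation=cv2.INTER_CUBIC)
cv2.imwrite("pics/m5.png",np.hstack([R2(t,250,130,80,80),R2(s,220,90,100,100)]))
```

```text
t 5.1 at [ 545.4 -111.6  268.5] [-180.    -0.    91.5] F [-0.7 -0.2 -2.3] w 43.1 ff 61.6
1 [[0.1,[-5.4,-0.5,-1.5],[-0.0,-0.0,0.5]]]
4 [[0.1,[-0.3,16.2,-0.0],[-0.0,-0.0,-0.0]],[0.1,[-0.3,16.3,-0.0],[-0.0,-0.0,-0.0]],[0.1,[-0.3,16.2,-0.0],[-0.0,-0.0,-0.0]],[0.1,[-0.2,16.3,-0.1],[-0.0,-0.0,-0.0]]]
1 [[0.1,[-0.4,24.0,0.0],[-0.0,-0.0,-0.0]]]
side [273.84640274 123.06886299] [245.65604037 129.03848277]
top [293.22133676 172.74147771] [293.35817302 149.03679065]
```

View pics/m5.png

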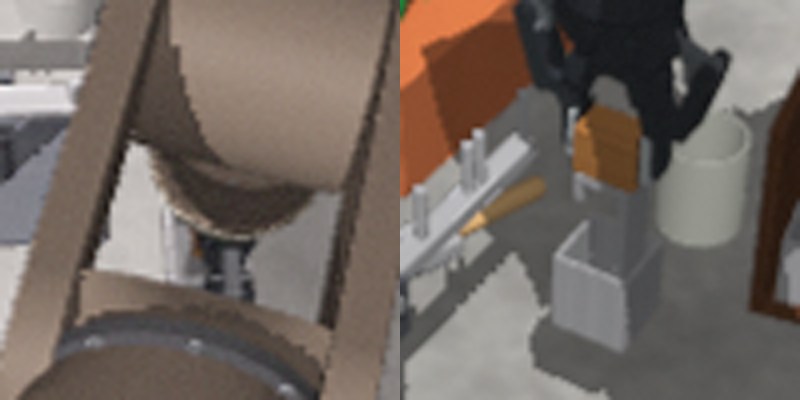

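Run:
```python
from h import *
C=lambda x,y:(220+(x-400)/4,90+y/4)
for a,z in (((574,167),.242),((637,190),.242),((576,128),.278),((640,147),.278),((556,264),.178),((626,288),.178),((661,245),.178),((590,222),.178)): print(np.round(onz("side",*C(*a),z)*1000,0))
for a in ((420,235),(466,188),(479,178)):print("pin base",np.round(onz("side",*C(*a),.207)*1000))
for a in ((419,188),(466,141),(479,129)):print("pin tip",np.round(onz("side",*C(*a),.246)*1000))
```

```text
[566. -97. 242.]
[ 521. -100.  242.]
[561. -91. 278.]
[519. -97. 278.]
[564. -75. 178.]
[515. -81. 178.]
[ 517. -128.  178.]
[ 568. -122.  178.]
pin base [633. -24. 207.]
pin base [635. -77. 207.]
pin base [634. -90. 207.]
pin tip [631. -23. 246.]
pin tip [634. -77. 246.]
pin tip [634. -91. 246.]
```

Run:
```python
from h import *
f=lambda X:np.round([400+4*(proj("side",np.array(X)/1000)[0]-220),4*(proj("side",np.array(X)/1000)[1]-90)])
c=np.array([543,-112,118])
for n,o in dict(blkL=(22,15,124),blkR=(-22,15,124),blkTL=(22,15,160),blkTR=(-22,15,160),rimL=(27,26,60),rimR=(-27,26,60),rimBR=(-27,-26,60),botL=(27,26,0),botR=(-27,26,0),lip=(19,15,104)).items(): print(n,f(c+o))
```

```text
blkL [575. 167.]
blkR [635. 193.]
blkTL [576. 121.]
blkTR [638. 146.]
rimL [558. 251.]
rimR [629. 283.]
rimBR [671. 237.]
botL [558. 318.]
botR [626. 349.]
lip [579. 194.]
```

Run:
```python
import cv2
s=cv2.imread("pics/s2.png");cv2.imwrite("pics/m6.png",cv2.resize(s[100:190,235:325],(600,600),interpolation=cv2.INTER_LANCZOS4))
```

```text
(no output)
```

View pics/m6.png

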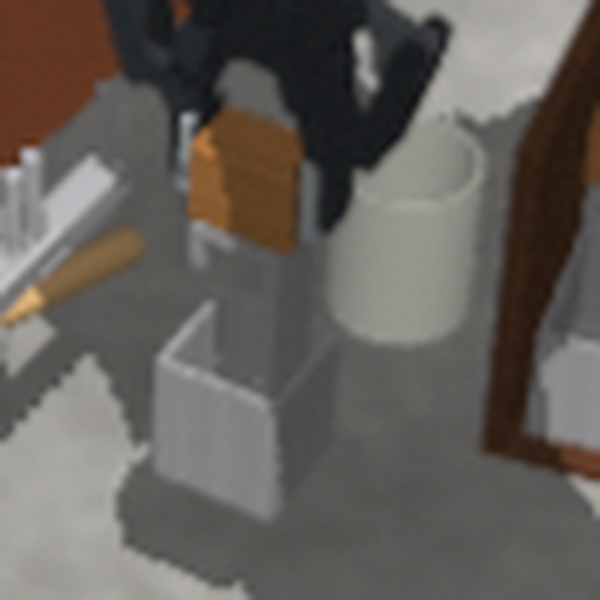

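The projected corners match the picture, so the tub hangs upright and centred at the TCP with its spine on the robot side. Sliding it onto the bar.

Emit:
servo_tool:
  series:
    - [0.1,[-5,10,0],[0,0,0.5]]
    - [0.1,[0,20,0],[0,0,0]]
    - [0.1,[0,25,0],[0,0,0]]
    - [0.1,[0,20,0],[0,0,0]]
    - [0.1,[0,14,0],[0,0,0]]
    - [0.1,[0,0,0],[0,0,0]]
    - [0.1,[0,0,0],[0,0,0]]

```text
t: 5.8
ee_pos: [0.6347, -0.1152, 0.268]
eef_rot: [-180.0, -0.0, 91.0]
wrist_force: [-0.3, 0.5, -1.9]
grip_width: 0.0429
finger_force: 62.4
```

Run:
```python
from h import *
s=shot("side");t=shot("top");cv2.imwrite("pics/s3.png",s)
plan([(634,-117,240,91,0,4)],.1)
cv2.imwrite("pics/m7.png",np.hstack([cv2.resize(s[85:175,205:295],(400,400),interpolation=cv2.INTER_LANCZOS4),cv2.resize(t[120:180,260:320],(400,400),interpolation=cv2.INTER_LANCZOS4)]))
```

```text
t 5.9 at [ 634.3 -115.5  268.3] [-180.    -0.    90.9] F [-0.8  0.3 -1. ] w 43.1 ff 62.4
4 [[0.1,[-0.4,-0.1,7.1],[-0.0,-0.0,-0.0]],[0.1,[-0.4,-0.1,7.1],[-0.0,-0.0,-0.0]],[0.1,[-0.3,-0.0,7.1],[-0.0,-0.0,-0.0]],[0.1,[-0.4,-0.1,7.0],[-0.0,-0.0,-0.1]]]
```

View pics/m7.png

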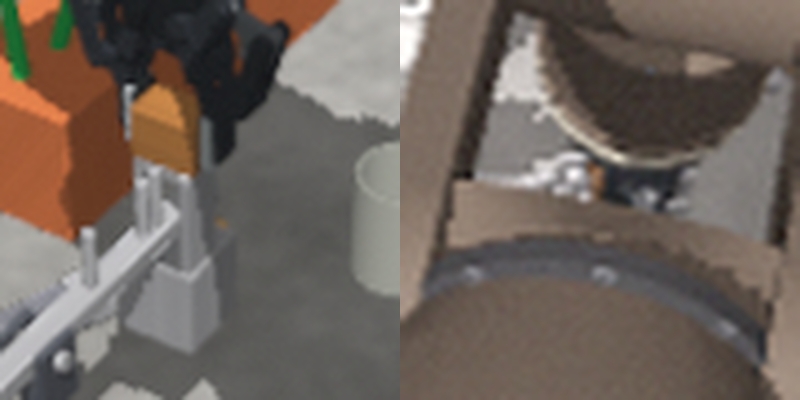

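The bar's end is inside the hanger between the pins. Lowering gently, tilting along with the bar.

Emit:
servo_tool:
  series:
    - [0.1,[-1,0,9],[0,0,0]]
    - [0.1,[-0.5,0,9],[0,0,0]]
    - [0.1,[0,0,8],[0,0,0]]
    - [0.1,[-0.4,0,2],[0,0.8,0]]
    - [0.1,[-0.4,0,2],[0,0.8,0]]
    - [0.1,[-0.4,0,2],[0,0.8,0]]
    - [0.1,[-0.4,0,2],[0,0.8,0]]
    - [0.1,[-0.4,0,2],[0,0.8,0]]
    - [0.1,[-0.4,0,2],[0,0.8,0]]
    - [0.1,[-0.4,0,2],[0,0.8,0]]
    - [0.1,[-0.4,0,2],[0,0.8,0]]
    - [0.1,[0,0,0],[0,0,0]]

```text
t: 7.1
ee_pos: [0.6348, -0.1199, 0.2258]
eef_rot: [-180.0, -6.5, 90.9]
wrist_force: [0.8, 0.2, -1.6]
grip_width: 0.0436
finger_force: 62.5
```

Run:
```python
from h import *
s=shot("side");cv2.imwrite("pics/s4.png",s)
plan([(634,-121,224,91,6.5,0)],.1)
```

```text
t 7.15 at [ 634.8 -119.9  226. ] [-180.    -6.4   90.9] F [ 0.6 -0.9 -0.7] w 43.0 ff 62.5
1 [[0.1,[-1.3,-0.8,1.8],[-0.1,0.1,-0.1]]]
```

```bash
cat >> h.py <<'E'
def tilt(s):
    """bar tilt from the +y end of the bar in the side view (patch of s0)"""
    s0=cv2.imread("pics/side0.png");out=[]
    p=s0[190:214,159:183]; a=s[160:244,145:200]
    m=cv2.matchTemplate(a,p,cv2.TM_CCOEFF_NORMED);_,v,_,(x,y)=cv2.minMaxLoc(m)
    e=lambda th:proj("side",np.array([.631,.0275+.175*np.cos(th)-.007*np.sin(th),.2+.175*np.sin(th)+.007*np.cos(th)]))
    ths=np.linspace(-.25,.25,251);d=[np.linalg.norm(e(t)-e(0)-[x-14,y-30]) for t in ths]
    i=int(np.argmin(d));print("tilt",round(ths[i],3),"match",round(v,2),"shift",x-14,y-30,"res",round(d[i],1))
E
python3 -c "
from h import *
tilt(cv2.imread('pics/side0.png'));tilt(cv2.imread('pics/s3.png'));tilt(cv2.imread('pics/s4.png'))"
```

```text
tilt 0.0 match 1.0 shift 0 0 res 0.0
tilt 0.0 match 0.99 shift 0 0 res 0.0
tilt 0.086 match 0.8 shift 0 -5 res 0.7
```

Emit:
servo_tool:
  series:
    - [0.1,[0,0,2],[0,0.3,0]]
    - [0.1,[0,0,2],[0,0.3,0]]
    - [0.1,[0,0,0],[0,0,0]]
    - [0.75,[0,0,0],[0,0,0]]
    - [0.75,[0,0,0],[0,0,0]]
    - [0.75,[0,0,0],[0,0,0]]
    - [0.75,[0,0,0],[0,0,0]]

```text
t: 7.85
ee_pos: [0.6348, -0.1192, 0.2223]
eef_rot: [180.0, -7.0, 90.9]
wrist_force: [-0.2, -0.8, 0.2]
grip_width: 0.0642
finger_force: 0.0
```

Run:
```python
from h import *
s=shot("side");cv2.imwrite("pics/s5.png",s);tilt(s)
plan([(634,-124,262,91,7,0),(600,-124,330,75,0,0)],.75)
```

```text
tilt 0.12 match 0.74 shift 1 -7 res 1.8
t 7.9 at [ 634.8 -119.2  222.3] [-180.    -7.    90.9] F [ 0.7 -0.   0.2] w 64.3 ff 0.0
1 [[0.75,[0.1,-0.9,-40.0],[-0.1,-0.0,-0.1]]]
3 [[0.75,[3.0,-11.3,-22.5],[-0.3,-2.3,5.3]],[0.75,[1.0,-11.3,-22.6],[-0.3,-2.3,5.3]],[0.75,[-1.0,-11.3,-22.8],[-0.3,-2.4,5.4]]]
```

Emit:
servo_tool:
  series:
    - [0.75,[0,0,-15],[0,0,0]]
    - [0.75,[0,0,-35],[0,0,0]]
    - [0.75,[0,-10,-40],[0,-3.5,5]]
    - [1,[0,-10,-20],[0,-3.5,8]]

```text
t: 8.3
ee_pos: [0.6159, -0.1324, 0.336]
eef_rot: [-179.6, 0.2, 77.8]
wrist_force: [0.7, 1.1, 0.2]
grip_width: 0.0765
finger_force: 0.0
```

Run:
```python
from h import *
for f,n,roi in(("t1","top",(350,180,40,30)),("s1","side",(310,105,40,40))):
    im=cv2.imread(f"pics/{f}.png");x,y,w,h=roi
    hs=cv2.cvtColor(im[y:y+h,x:x+w],cv2.COLOR_BGR2HSV);m=cv2.inRange(hs,(10,100,125),(22,255,255))
    c=max(cv2.findContours(m,0,1)[0],key=cv2.contourArea)
    W=np.array([onz(n,*(p[0]+[x,y]),.166)[:2]*1000 for p in c],np.float32);print(n,cv2.minAreaRect(c)[0],cv2.minAreaRect(W))
tilt(shot("side"))
plan([(491,-347,270,12,0,0)],1)
```

```text
top (15.235295295715332, 15.941177368164062) ((489.2080078125, -344.4682922363281), (44.7008056640625, 35.07091522216797), 13.285839080810547)
side (20.735294342041016, 15.941177368164062) ((483.6930847167969, -323.30828857421875), (43.81520080566406, 68.95130920410156), 14.86722469329834)
tilt 0.12 match 0.73 shift 1 -7 res 1.8
t 8.35 at [ 615.4 -131.4  338.7] [-179.7    0.4   77. ] F [1.6 1.2 3.8] w 82.9 ff 0.0
8 [[1,[-29.7,-9.0,8.8],[0.0,0.1,8.1]],[1,[-30.7,-4.8,8.8],[-0.0,0.1,8.1]],[1,[-31.1,-0.4,8.7],[-0.0,0.1,8.1]],[1,[-30.8,4.0,8.7],[-0.0,0.0,8.1]],[1,[-30.0,8.3,8.7],[-0.0,0.1,8.1]],[1,[-28.5,12.5,8.6],[-0.0,0.0,8.2]],[1,[-26.4,16.4,8.7],[-0.0,0.1,8.1]],[1,[-23.9,19.9,8.6],[-0.0,0.0,8.2]]]
```

Emit:
servo_tool:
  series:
    - [1,[-30,-9,7],[0,0,8]]
    - [1,[-31,-5,7],[0,0,8]]
    - [1,[-31,0,7],[0,0,8]]
    - [1,[-31,4,7],[0,0,8]]
    - [1,[-30,8,7],[0,0,8]]
    - [1,[-28.5,12.5,7],[0,0,8]]
    - [1,[-26.5,16.5,7],[0,0,8]]
    - [1,[-24,20,7],[0,0,8]]
    - [1,[0,0,0],[0,0,0]]
    - [1,[0,0,0],[0,0,0]]

```text
t: 9.35
ee_pos: [0.4953, -0.3507, 0.2772]
eef_rot: [-179.7, 0.6, 14.1]
wrist_force: [0.2, 0.2, -0.0]
grip_width: 0.0855
finger_force: 0.0
```

Run:
```python
from h import *
plan([(489,-346,270,13,0,0),(489,-346,156,13,0,4)],1)
```

```text
t 9.35 at [ 495.3 -350.7  277.2] [-179.7    0.6   14.1] F [ 0.2  0.2 -0. ] w 85.5 ff 0.0
1 [[1,[-4.9,-6.1,7.3],[-0.3,0.6,1.1]]]
4 [[1,[0.0,-0.0,28.5],[0.0,0.0,-0.0]],[1,[0.0,-0.0,28.5],[0.0,0.0,-0.0]],[1,[0.0,-0.0,28.5],[0.0,0.0,-0.0]],[1,[0.0,-0.1,28.5],[0.0,0.0,-0.0]]]
```

Emit:
servo_tool:
  series:
    - [1,[-5,-5,7],[0,0.5,1]]
    - [1,[0,0,25],[0,0,0]]
    - [1,[0,0,35],[0,0,0]]
    - [1,[0,0,35],[0,0,0]]
    - [1,[0,0,18],[0,0,0]]
    - [1,[0,0,0],[0,0,0]]
    - [0.05,[0,0,0],[0,0,0]]
    - [0.05,[0,0,0],[0,0,0]]
    - [0.05,[0,0,0],[0,0,0]]
    - [0.05,[0,0,0],[0,0,0]]
    - [0.05,[0,0,0],[0,0,0]]
  force: 80

```text
t: 10.45
ee_pos: [0.4896, -0.3468, 0.1579]
eef_rot: [-179.9, 0.1, 13.1]
wrist_force: [-0.2, -1.5, 8.9]
grip_width: 0.0291
finger_force: 80.3
```

Run:
```python
from h import *
plan([(489,-346,346,13,0,5),(500,-190,346,0,0,0),(500,-190,155,0,0,5)],.05)
```

```text
t 10.45 at [ 489.6 -346.8  157.9] [-1.799e+02  1.000e-01  1.310e+01] F [-0.2 -1.5  8.9] w 29.1 ff 80.3
5 [[0.05,[-0.1,-0.3,-37.6],[-0.0,0.0,0.0]],[0.05,[-0.1,-0.3,-37.6],[-0.0,0.0,0.0]],[0.05,[-0.2,-0.3,-37.6],[-0.0,0.0,0.0]],[0.05,[-0.1,-0.3,-37.7],[-0.1,0.0,0.0]],[0.05,[-0.2,-0.1,-37.6],[-0.0,0.1,0.1]]]
4 [[0.05,[11.4,-37.4,0.0],[-0.0,-0.0,3.2]],[0.05,[9.4,-38.0,0.0],[-0.0,-0.0,3.3]],[0.05,[7.1,-38.4,0.1],[-0.0,-0.0,3.2]],[0.05,[5.0,-38.8,0.0],[-0.1,-0.0,3.3]]]
5 [[0.05,[-0.0,-0.0,38.2],[0.0,-0.0,-0.0]],[0.05,[-0.0,-0.0,38.2],[0.0,-0.0,-0.0]],[0.05,[-0.0,-0.1,38.2],[0.0,-0.0,-0.0]],[0.05,[-0.0,-0.0,38.2],[0.0,-0.0,-0.0]],[0.05,[-0.1,-0.1,38.2],[0.0,-0.0,-0.0]]]
```

Emit:
servo_tool:
  series:
    - [0.05,[0,0,-20],[0,0,0]]
    - [0.05,[0,0,-40],[0,0,0]]
    - [0.05,[0,0,-45],[0,0,0]]
    - [0.05,[0,0,-45],[0,0,0]]
    - [0.05,[0,0,-38],[0,0,0]]
    - [0.05,[8,-25,0],[0,0,2.5]]
    - [0.05,[9,-38,0],[0,0,3]]
    - [0.05,[7,-38,0],[0,0,3]]
    - [0.05,[6,-32,0],[0,0,2.5]]
    - [0.05,[4,-20,15],[0,0,2]]

```text
t: 11.45
ee_pos: [0.5027, -0.1887, 0.3318]
eef_rot: [-179.8, 0.0, 0.0]
wrist_force: [-0.2, -0.3, -4.1]
grip_width: 0.0289
finger_force: 80.8
```

Emit:
servo_tool:
  series:
    - [0.05,[0,0,35],[0,0,0]]
    - [0.05,[0,0,40],[0,0,0]]
    - [0.05,[0,0,40],[0,0,0]]
    - [0.05,[0,0,30],[0,0,0]]
    - [0.05,[0,0,15],[0,0,0]]
    - [0.05,[0,0,8],[0,0,0]]
    - [0.05,[0,0,0],[0,0,0]]

```text
t: 12.15
ee_pos: [0.5013, -0.1898, 0.1617]
eef_rot: [-179.8, 0.3, 0.1]
wrist_force: [0.5, -0.3, -3.6]
grip_width: 0.0293
finger_force: 80.7
```

Run:
```python
from h import *
s=shot("side");cv2.imwrite("pics/s6.png",s);tilt(s)
plan([(500,-190,153.5,0,0,0)],.05)
p=get_state()["ee_pos"];u=proj("side",p).astype(int);print(u)
cv2.imwrite("pics/m8.png",cv2.resize(s[u[1]-35:u[1]+65,u[0]-60:u[0]+60],(720,600),interpolation=cv2.INTER_LANCZOS4))
```

```text
tilt 0.12 match 0.73 shift 1 -7 res 1.8
t 12.2 at [ 501.7 -190.   162.5] [-1.798e+02  2.000e-01  1.000e-01] F [ 0.2  0.3 -4.2] w 28.7 ff 80.7
1 [[0.05,[-1.7,0.0,9.0],[-0.2,0.2,0.1]]]
[301 144]
```

View pics/m8.png

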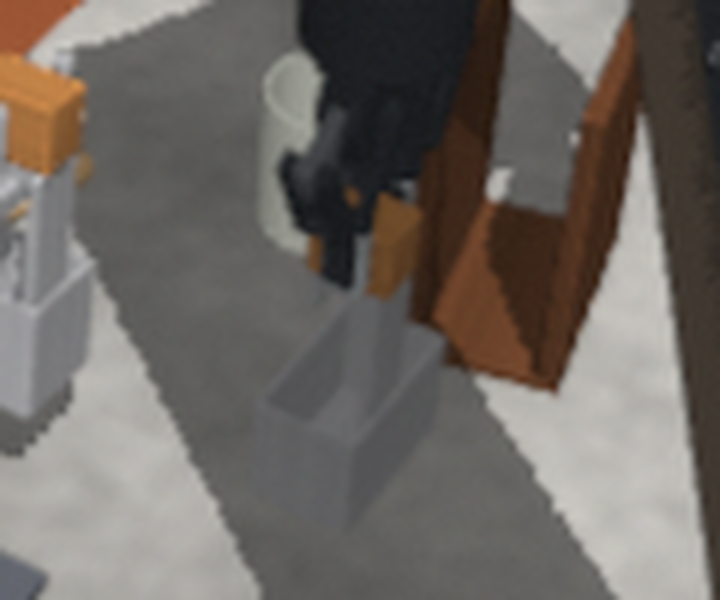

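The big tub is held with its spine on the image-right (-x, robot) side, so no flip is needed. The first tub hangs quietly at left and the soap dish is clear. Setting down and regripping across 44 mm.

Emit:
servo_tool:
  series:
    - [0.05,[0,0,5],[0,0,0]]
    - [0.05,[0,0,4.5],[0,0,0]]
    - [0.05,[0,0,0],[0,0,0]]
    - [1,[0,0,0],[0,0,0]]
    - [1,[0,0,0],[0,0,0]]
    - [1,[0,0,0],[0,0,0]]
    - [1,[0,0,-20],[0,0,0]]
    - [1,[0,0,-30],[0,0,-8]]
    - [1,[0,0,-15],[0,0,-8.5]]
    - [1,[0,0,0],[0,0,-8.5]]
    - [1,[0,0,0],[0,0,-8.5]]
    - [1,[0,0,0],[0,0,-8.5]]

```text
t: 13.4
ee_pos: [0.502, -0.1902, 0.2182]
eef_rot: [-179.7, -0.0, 42.4]
wrist_force: [0.4, 0.2, 0.4]
grip_width: 0.085
finger_force: 0.0
```

Emit:
servo_tool:
  series:
    - [1,[0,0,0],[0,0,-8.5]]
    - [1,[0,0,0],[0,0,-8.5]]
    - [1,[0,0,0],[0,0,-8.5]]
    - [1,[0,0,0],[0,0,-8.5]]
    - [1,[0,0,10],[0,0,-8.5]]
    - [1,[0,0,0],[0,0,-6]]
    - [1,[0,0,0],[0,0,0]]

```text
t: 14.1
ee_pos: [0.5018, -0.1901, 0.2078]
eef_rot: [-179.8, -0.2, 90.7]
wrist_force: [-0.4, -0.1, -0.1]
grip_width: 0.0851
finger_force: 0.0
```

Run:
```python
from h import *
plan([(501,-190,152,90,0,3)],1)
```

```text
t 14.1 at [ 501.8 -190.1  207.8] [-179.8   -0.2   90.7] F [-0.4 -0.1 -0.1] w 85.1 ff 0.0
3 [[1,[-0.0,-0.2,18.6],[-0.1,-0.1,0.2]],[1,[-0.0,-0.2,18.6],[-0.1,-0.1,0.2]],[1,[0.0,-0.3,18.6],[-0.0,-0.0,0.3]]]
```

Emit:
servo_tool:
  series:
    - [1,[0,0,18],[0,0,0]]
    - [1,[0,0,20],[0,0,0]]
    - [1,[0,0,17],[0,0,0]]
    - [1,[0,0,0],[0,0,0]]
    - [0.1,[0,0,0],[0,0,0]]
    - [0.1,[0,0,0],[0,0,0]]
    - [0.1,[0,0,0],[0,0,0]]
    - [0.1,[0,0,0],[0,0,0]]
    - [0.1,[0,0,0],[0,0,0]]

```text
t: 15.0
ee_pos: [0.5021, -0.1902, 0.154]
eef_rot: [-179.9, -0.2, 90.5]
wrist_force: [-2.2, 0.7, 10.4]
grip_width: 0.0425
finger_force: 82.0
```

Run:
```python
from h import *
plan([(500,-190,285,91,0,3),(540,134,285,91,0,9),(540,134,281,91,7,1),(630,134,281,91,7,5)],.1)
```

```text
t 15.0 at [ 502.1 -190.2  154. ] [-179.9   -0.2   90.5] F [-2.2  0.7 10.4] w 42.5 ff 82.0
3 [[0.1,[0.2,-0.8,-43.7],[-0.0,-0.1,-0.2]],[0.1,[0.1,-0.8,-43.6],[-0.1,-0.0,-0.1]],[0.1,[0.1,-0.7,-43.7],[-0.0,-0.1,-0.2]]]
9 [[0.1,[35.9,5.1,-0.0],[-0.0,0.0,0.0]],[0.1,[35.9,5.1,-0.0],[-0.0,0.0,0.0]],[0.1,[35.9,5.1,-0.0],[-0.0,0.0,0.0]],[0.1,[35.9,5.1,-0.0],[-0.0,0.0,0.0]],[0.1,[35.9,5.1,-0.0],[-0.0,0.0,0.0]],[0.1,[35.9,5.1,-0.0],[-0.0,0.0,0.0]],[0.1,[36.0,5.1,-0.1],[-0.0,0.0,0.0]],[0.1,[35.9,5.1,-0.0],[-0.0,0.0,0.0]],[0.1,[36.0,5.1,-0.1],[-0.0,0.0,0.0]]]
1 [[0.1,[-0.0,-0.0,4.0],[-0.1,7.0,0.0]]]
5 [[0.1,[-0.3,18.0,-0.0],[-0.0,0.0,0.0]],[0.1,[-0.3,18.0,-0.0],[-0.0,0.0,0.0]],[0.1,[-0.4,18.0,-0.0],[-0.0,0.0,0.0]],[0.1,[-0.3,18.0,-0.0],[-0.0,0.0,0.0]],[0.1,[-0.4,18.0,-0.0],[-0.0,0.0,0.0]]]
```

Emit:
servo_tool:
  series:
    - [0.1,[0,0,-15],[0,0,0]]
    - [0.1,[0,0,-40],[0,0,0]]
    - [0.1,[0,0,-45],[0,0,0]]
    - [0.1,[10,2,-28],[0,0,0]]
    - [0.1,[35,5,0],[0,0,0]]
    - [0.1,[40,5,0],[0,0,0]]
    - [0.1,[45,5,0],[0,0,0]]
    - [0.1,[45,5,0],[0,0,0]]
    - [0.1,[45,5,0],[0,0,0]]
    - [0.1,[45,5,0],[0,0,0]]
    - [0.1,[40,5,0],[0,0,0]]
    - [0.1,[19,1,1],[0,3,0]]

```text
t: 16.2
ee_pos: [0.5368, 0.138, 0.2813]
eef_rot: [-179.8, -3.3, 90.7]
wrist_force: [1.1, -1.5, -5.2]
grip_width: 0.0431
finger_force: 83.3
```

Emit:
servo_tool:
  series:
    - [0.1,[0,0,0],[0,4,0]]
    - [0.1,[0,0,0],[0,0,0]]
    - [0.1,[0,0,0],[0,0,0]]

```text
t: 16.5
ee_pos: [0.5367, 0.1331, 0.281]
eef_rot: [-179.8, -7.1, 90.5]
wrist_force: [-1.0, 0.7, -3.7]
grip_width: 0.0431
finger_force: 83.3
```

Run:
```python
from h import *
s=shot("side");cv2.imwrite("pics/s7.png",s)
plan([(630,134,281,91,7,5)],.1)
p=get_state()["ee_pos"];u=proj("side",p).astype(int);print(u)
cv2.imwrite("pics/m9.png",cv2.resize(s[u[1]-30:u[1]+90,u[0]-70:u[0]+50],(600,600),interpolation=cv2.INTER_LANCZOS4))
f=lambda X:np.round((proj("side",np.array(X)/1000)-u+[70,30])*5)
print("place L at tilt .125",f([630.5,138.2,221]))
for th in(.11,.13):
  for dy in(86.5,138.5): print("pin tip",f([630.5,27.5+dy*np.cos(th)-46*np.sin(th),200+dy*np.sin(th)+46*np.cos(th)]))
```

```text
t 16.55 at [536.8 133.3 281. ] [-179.8   -7.1   90.5] F [-0.7  0.3 -2.9] w 42.6 ff 83.3
5 [[0.1,[-0.0,18.6,-0.1],[-0.1,-0.0,-0.1]],[0.1,[-0.1,18.7,-0.0],[-0.0,-0.0,-0.1]],[0.1,[-0.1,18.6,-0.0],[-0.1,-0.0,-0.1]],[0.1,[-0.1,18.7,-0.0],[-0.0,-0.1,-0.1]],[0.1,[-0.2,18.6,-0.0],[-0.1,-0.0,-0.1]]]
[216 180]
place L at tilt .125 [187. 169.]
pin tip [221.  77.]
pin tip [144. 135.]
pin tip [222.  73.]
pin tip [145. 129.]
```

View pics/m9.png

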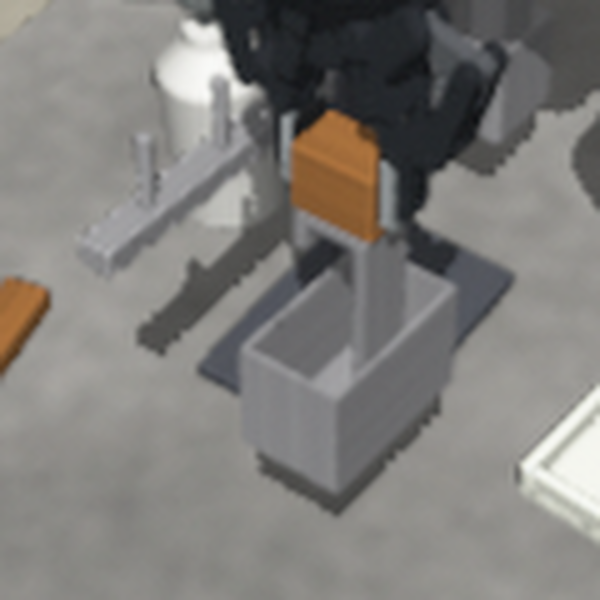

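I've now viewed 11 pictures, one over the limit, so from here I'll only measure numerically. The picture shows the pin tips at crop (145,137) and (220,78), which matches my prediction at a tilt of about 0.115. Inserting.

Emit:
servo_tool:
  series:
    - [0.1,[0,12,0],[0,0,0]]
    - [0.1,[0,20,0],[0,0,0]]
    - [0.1,[0,25,0],[0,0,0]]
    - [0.1,[0,22,0],[0,0,0]]
    - [0.1,[0,14,0],[0,0,0]]
    - [0.1,[0,0,0],[0,0,0]]
    - [0.1,[0,0,0],[0,0,0]]

```text
t: 17.25
ee_pos: [0.63, 0.1348, 0.2801]
eef_rot: [-179.8, -7.2, 90.5]
wrist_force: [-0.6, 0.7, -4.4]
grip_width: 0.0431
finger_force: 83.6
```

Run:
```python
from h import *
def tcp(th,c=112.5,h=36,x=630):
    q=R.from_euler("x",th); return np.round(np.array([x,27.5,200])+q.apply([0,c,7+h]),1)
for th in(.115,.08,.04,0,-.03,-.05,-.06): print(th,round(np.degrees(th),1),tcp(th))
plan([(*tcp(.115)[:2],tcp(.115)[2]+2,91,6.6,3),(*tcp(-.05),91,-2.9,12)],.1)
```

```text
0.115 6.6 [630.  134.3 255.6]
0.08 4.6 [630.  136.2 251.9]
0.04 2.3 [630.  138.2 247.5]
0 0.0 [630. 140. 243.]
-0.03 -1.7 [630.  141.2 239.6]
-0.05 -2.9 [630.  142.  237.3]
-0.06 -3.4 [630.  142.4 236.2]
t 17.25 at [630.  134.8 280.1] [-179.8   -7.2   90.5] F [-0.6  0.7 -4.4] w 43.1 ff 83.6
3 [[0.1,[-1.1,0.0,7.4],[-0.1,-0.2,-0.2]],[0.1,[-1.1,0.1,7.4],[-0.1,-0.2,-0.1]],[0.1,[-1.0,-0.0,7.5],[-0.1,-0.2,-0.2]]]
12 [[0.1,[0.4,0.0,1.8],[0.0,-0.8,0.0]],[0.1,[0.5,0.0,1.7],[0.0,-0.8,0.0]],[0.1,[0.5,0.0,1.7],[0.0,-0.8,0.0]],[0.1,[0.5,0.0,1.7],[0.0,-0.8,0.0]],[0.1,[0.5,0.0,1.7],[0.0,-0.8,0.0]],[0.1,[0.6,0.0,1.7],[0.0,-0.8,0.0]],[0.1,[0.6,0.0,1.7],[0.0,-0.8,0.0]],[0.1,[0.6,0.0,1.7],[0.0,-0.8,0.0]],[0.1,[0.6,0.0,1.7],[0.0,-0.8,0.0]],[0.1,[0.7,0.0,1.7],[0.1,-0.8,0.0]],[0.1,[0.7,0.0,1.7],[0.0,-0.7,0.0]],[0.1,[0.7,0.1,1.7],[0.1,-0.8,0.0]]]
```

Emit:
servo_tool:
  series:
    - [0.1,[-1,0,8],[0,-0.2,0]]
    - [0.1,[-1,0,8],[0,-0.2,0]]
    - [0.1,[-1,0,6],[0,-0.2,0]]
    - [0.1,[0,0,2],[0,0,0]]

```text
t: 17.65
ee_pos: [0.6291, 0.1349, 0.2552]
eef_rot: [-179.7, -6.6, 90.6]
wrist_force: [-0.3, 0.3, -2.7]
grip_width: 0.0424
finger_force: 83.6
```

Emit:
servo_tool:
  series:
    - [0.1,[0.4,0,1.7],[0,-0.8,0]]
    - [0.1,[0.5,0,1.7],[0,-0.8,0]]
    - [0.1,[0.5,0,1.7],[0,-0.8,0]]
    - [0.1,[0.5,0,1.7],[0,-0.8,0]]
    - [0.1,[0.5,0,1.7],[0,-0.8,0]]
    - [0.1,[0.6,0,1.7],[0,-0.8,0]]
    - [0.1,[0.6,0,1.7],[0,-0.8,0]]
    - [0.1,[0.6,0,1.7],[0,-0.8,0]]
    - [0.1,[0.6,0,1.7],[0,-0.8,0]]
    - [0.1,[0.7,0,1.7],[0,-0.8,0]]
    - [0.1,[0,0,0],[0,0,0]]

```text
t: 18.75
ee_pos: [0.6297, 0.1415, 0.2394]
eef_rot: [-179.8, 1.4, 90.6]
wrist_force: [0.7, -0.7, -0.3]
grip_width: 0.0431
finger_force: 84.0
```

Run:
```python
from h import *
s=shot("side");cv2.imwrite("pics/s8.png",s)
tilt(s);plan([(630,142,237.3,91,-2.9,0)],.1)
```

```text
tilt -0.25 match 0.46 shift 16 17 res 13.2
t 18.8 at [629.7 141.4 239.5] [-179.8    1.4   90.6] F [ 0.8 -0.5 -1.2] w 42.6 ff 84.0
1 [[0.1,[0.6,0.4,2.2],[-0.2,-1.5,-0.4]]]
```

Emit:
servo_tool:
  series:
    - [0.1,[0.3,0,1.3],[0,-0.7,0]]
    - [0.1,[0.3,0,1.3],[0,-0.8,0]]
    - [0.1,[0,0,0],[0,0,0]]
    - [0.75,[0,0,0],[0,0,0]]
    - [0.75,[0,0,0],[0,0,0]]
    - [0.75,[0,0,0],[0,0,0]]
    - [0.75,[0,0,0],[0,0,0]]

```text
t: 19.5
ee_pos: [0.6296, 0.1416, 0.237]
eef_rot: [-179.8, 2.9, 90.6]
wrist_force: [0.7, -0.2, -0.7]
grip_width: 0.064
finger_force: 0.0
```

Emit:
servo_tool:
  series:
    - [0.75,[0,0,-15],[0,0,0]]
    - [0.75,[0,0,-40],[0,0,0]]
    - [0.75,[0,0,-40],[0,3,0]]
    - [1,[30,0,-10],[0,0,0]]
    - [1,[40,-10,0],[0,0,0]]

```text
t: 20.0
ee_pos: [0.6211, 0.2156, 0.3449]
eef_rot: [179.9, -0.2, 90.4]
wrist_force: [0.3, 1.4, -0.5]
grip_width: 0.0852
finger_force: 0.0
```

Run:
```python
from h import *
s=shot("side");t=shot("top");cv2.imwrite("pics/s9.png",s);cv2.imwrite("pics/t9.png",t)
tilt(s)
for n,im in(("side",s),("top",t)):
    m=cv2.inRange(cv2.cvtColor(im,cv2.COLOR_BGR2HSV),(8,110,110),(20,255,255))
    for c in cv2.findContours(m,0,1)[0]:
        if 30<cv2.contourArea(c)<900: print(n,np.round(cv2.minAreaRect(c)[0]),np.round(cv2.minAreaRect(c)[1]))
for n in P: print(n,"expect big block top centre",proj(n,[.630,.143,.242]),"small",proj(n,[.634,-.118,.257]))
plan([(514,439,265,92.5,0,0),(514,439,157,92.5,0,4)],1)
```

```text
tilt -0.25 match 0.47 shift 16 18 res 13.7
side [ 12. 372.] [21. 27.]
side [280. 358.] [19. 29.]
side [130. 330.] [27. 20.]
side [302. 307.] [20. 24.]
side [141. 221.] [ 9. 37.]
side [188. 188.] [ 8. 17.]
top [500. 278.] [48. 13.]
top [371. 206.] [ 3. 40.]
top [358. 201.] [16. 35.]
top [120. 190.] [14.  9.]
top [373. 182.] [ 3. 23.]
top [ 56. 165.] [31. 14.]
top [210. 150.] [14.  9.]
top [292. 144.] [13.  8.]
top [212. 122.] [ 7. 29.]
side expect big block top centre [181.09697327 178.60889871] small [245.54100973 113.39754449]
top expect big block top centre [209.60793043 148.32210597] small [294.60969697 144.92813554]
t 20.1 at [618.4 220.  342.8] [-179.8   -0.2   90.7] F [ 0.  -0.6 -0.1] w 85.5 ff 0.0
6 [[1,[36.7,-16.9,13.1],[-0.0,-0.0,-0.3]],[1,[36.7,-16.7,13.1],[-0.0,-0.0,-0.3]],[1,[36.8,-16.5,13.2],[-0.0,-0.1,-0.3]],[1,[36.9,-16.4,13.1],[-0.1,-0.0,-0.3]],[1,[37.1,-16.2,13.0],[-0.0,-0.1,-0.3]],[1,[37.1,-15.9,13.0],[-0.1,-0.0,-0.3]]]
4 [[1,[-0.0,-0.0,27.0],[0.0,-0.0,-0.0]],[1,[-0.0,-0.0,27.0],[0.0,-0.0,-0.0]],[1,[-0.0,-0.1,27.0],[0.0,-0.0,-0.0]],[1,[-0.0,-0.0,27.0],[0.0,-0.0,-0.0]]]
```

The big tub's block is at top px (210,150), as expected. On to tub_a at top px (120,190), yaw 2.5°.

Emit:
servo_tool:
  series:
    - [1,[36,-17,13],[0,0,0]]
    - [1,[37,-17,13],[0,0,-0.5]]
    - [1,[37,-17,13],[0,0,-0.5]]
    - [1,[37,-17,13],[0,0,-0.5]]
    - [1,[37,-17,13],[0,0,0]]
    - [1,[35,-17,13],[0,0,0]]
    - [1,[0,0,0],[0,0,0]]
    - [1,[0,0,0],[0,0,0]]

```text
t: 20.9
ee_pos: [0.5114, 0.4334, 0.2644]
eef_rot: [-179.8, -0.1, 92.2]
wrist_force: [0.2, -0.1, -0.3]
grip_width: 0.0855
finger_force: 0.0
```

Run:
```python
from h import *
tilt(shot("side"))
plan([(514,439,157,92.5,0,5)],1)
```

```text
tilt -0.25 match 0.6 shift 17 17 res 14.1
t 20.95 at [512.1 432.8 264.8] [-1.798e+02 -1.000e-01  9.210e+01] F [0.2 0.6 0.6] w 85.5 ff 0.0
5 [[1,[1.2,0.5,21.6],[-0.0,-0.0,-0.1]],[1,[1.2,0.5,21.6],[-0.0,-0.0,-0.1]],[1,[1.2,0.5,21.5],[-0.1,-0.0,-0.1]],[1,[1.2,0.4,21.6],[-0.0,-0.0,-0.0]],[1,[1.1,0.5,21.5],[-0.1,-0.1,-0.1]]]
```

Emit:
servo_tool:
  series:
    - [1,[4,1,10],[0,0,0]]
    - [1,[3,1,24],[0,0,0]]
    - [1,[0,0,26],[0,0,0]]
    - [1,[0,0,26],[0,0,0]]
    - [1,[0,0,22],[0,0,0]]
    - [1,[0,0,0],[0,0,0]]
    - [0.1,[0,0,0],[0,0,0]]
    - [0.1,[0,0,0],[0,0,0]]
    - [0.1,[0,0,0],[0,0,0]]
    - [0.1,[0,0,0],[0,0,0]]
    - [0.1,[0,0,0],[0,0,0]]
  force: 60

```text
t: 22.05
ee_pos: [0.5143, 0.441, 0.1586]
eef_rot: [-180.0, -0.2, 92.1]
wrist_force: [1.8, -1.8, 7.7]
grip_width: 0.0428
finger_force: 61.2
```

Run:
```python
from h import *
s=shot("side");cv2.imwrite("pics/s10.png",s)
m=cv2.inRange(cv2.cvtColor(s,cv2.COLOR_BGR2HSV),(8,110,80),(20,255,255))
for c in cv2.findContours(m,0,1)[0]:
    if 30<cv2.contourArea(c)<900: print(np.round(cv2.minAreaRect(c)[0],1),cv2.boundingRect(c),c.reshape(-1,2)[c[:,0,1].argmin()])
for th in(-.04,-.06,-.08):
    q=R.from_euler("x",th);f=lambda y,z,x:np.round(proj("side",np.array([x/1000,.0275,.2])+q.apply([0,y/1000,z/1000])),1)
    print(th,"big corners",f(112.5+15,49,652),f(112.5-15,49,652),f(112.5-15,49,608),"small",f(-145+15,49,656),f(-145-15,49,656),f(-145-15,49,612))
plan([(514,440,290,92.5,0,3),(500,-45,290,91,0,0)],.1)
```

```text
[280.2 357.5] (269, 342, 25, 33) [279 342]
[127.5 335. ] (117, 323, 21, 23) [120 323]
[301.5 306.8] (289, 294, 26, 28) [306 294]
[  8.9 267.4] (0, 261, 24, 20) [ 21 261]
[325.8 135.7] (308, 99, 33, 75) [325  99]
-0.04 big corners [169.3 177.8] [178.  169.7] [193.3 177.2] small [234.6 114.9] [241.2 108.6] [255.4 114.4]
-0.06 big corners [169.2 178.9] [177.9 170.5] [193.1 178.1] small [234.3 114.3] [241.  107.9] [255.2 113.6]
-0.08 big corners [169.2 179.9] [177.8 171.4] [192.9 178.9] small [234.  113.7] [240.7 107.1] [254.9 112.8]
t 22.1 at [514.3 441.  158.5] [-180.    -0.2   92.1] F [ 1.4 -1.5  7.5] w 43.0 ff 61.2
3 [[0.1,[-0.2,-0.2,-43.8],[-0.0,-0.1,-0.1]],[0.1,[-0.2,-0.1,-43.8],[-0.0,-0.1,-0.2]],[0.1,[-0.3,-0.2,-43.9],[-0.0,-0.0,-0.1]]]
11 [[0.1,[-44.0,-3.2,0.0],[-0.0,-0.0,0.1]],[0.1,[-44.0,-3.1,0.0],[-0.0,-0.0,0.1]],[0.1,[-44.0,-3.0,0.0],[-0.0,-0.0,0.1]],[0.1,[-44.0,-3.0,0.0],[-0.0,-0.0,0.1]],[0.1,[-44.0,-2.9,0.0],[-0.0,-0.0,0.2]],[0.1,[-44.0,-2.7,0.0],[-0.0,-0.0,0.1]],[0.1,[-44.0,-2.6,0.0],[-0.0,-0.0,0.2]],[0.1,[-44.1,-2.5,0.0],[-0.0,-0.0,0.1]],[0.1,[-44.1,-2.4,0.0],[-0.0,-0.0,0.2]],[0.1,[-44.0,-2.3,0.0],[-0.0,-0.0,0.1]],[0.1,[-44.1,-2.1,0.0],[-0.0,-0.0,0.2]]]
```

Emit:
servo_tool:
  series:
    - [0.1,[0,0,-15],[0,0,0]]
    - [0.1,[0,0,-35],[0,0,0]]
    - [0.1,[0,0,-40],[0,0,0]]
    - [0.1,[-20,0,-24],[0,0,0]]
    - [0.1,[-40,0,0],[0,0,0]]
    - [0.1,[-45,0,0],[0,0,0]]
    - [0.1,[-45,0,0],[0,0,0]]
    - [0.1,[-45,0,0],[0,0,0.5]]
    - [0.1,[-45,0,0],[0,0,0.5]]
    - [0.1,[-45,0,0],[0,0,0]]
    - [0.1,[-45,0,0],[0,0,0]]
    - [0.1,[-45,0,0],[0,0,0]]

```text
t: 23.3
ee_pos: [0.5243, 0.0638, 0.2714]
eef_rot: [-179.9, -0.1, 91.1]
wrist_force: [-0.2, -0.7, -1.8]
grip_width: 0.0434
finger_force: 61.3
```

Emit:
servo_tool:
  series:
    - [0.1,[-45,0,0],[0,0,0]]
    - [0.1,[-40,0,0],[0,-1,0]]
    - [0.1,[-20,0,0],[0,-2.5,0]]
    - [0.1,[0,0,0],[0,0,0]]
    - [0.1,[0,0,0],[0,0,0]]
    - [0.1,[0,0,0],[0,0,0]]

```text
t: 23.9
ee_pos: [0.5265, -0.0388, 0.2707]
eef_rot: [-179.8, 3.3, 91.1]
wrist_force: [0.0, -0.3, -1.8]
grip_width: 0.0431
finger_force: 61.2
```

Run:
```python
from h import *
s=shot("side");t=shot("top");cv2.imwrite("pics/s11.png",s);cv2.imwrite("pics/t11.png",t)
m=cv2.inRange(cv2.cvtColor(s,cv2.COLOR_BGR2HSV),(8,110,80),(20,255,255))
for c in cv2.findContours(m[:240],0,1)[0]:
    if 30<cv2.contourArea(c)<900: 
        a=c.reshape(-1,2);print(np.round(cv2.minAreaRect(c)[0],1),"top",a[a[:,1].argmin()],"left",a[a[:,0].argmin()],"right",a[a[:,0].argmax()],"bot",a[a[:,1].argmax()])
plan([(525,-50,269,91,-3.4,0),(633,-50,269,91,-3.4,0)],.1)
c=get_state()["ee_pos"]*1000
r=R.from_euler("xyz",get_state()["eef_rot"],degrees=True)
f=lambda x,y,z:np.round(proj("side",(c+r.apply([-y*-1,x,-(z-152.5)]))/1000),1)
print("held block exp  TL,TR,BL,BR front:",f(22,15,160),f(-22,15,160),f(22,15,124),f(-22,15,124),"backTL",f(22,-15,160))
for th in(-.04,-.06,-.08):
    q=R.from_euler("x",th);g=lambda x,y,z:np.round(proj("side",np.array([.631,.0275,.2])+q.apply([x/1000,y/1000,z/1000])),1)
    print(th,"big backL",g(22,97.5,49),"frontL",g(22,127.5,49),"fBL",g(22,127.5,13),"fBR",g(-22,127.5,13),"| outer backL",g(22,-160,49),"fL",g(22,-130,49),"fBR",g(-22,-130,13))
```

```text
[141.5 221.6] top [147 206] left [127 233] right [155 211] bot [132 236]
[ 68.5 216.5] top [ 47 194] left [ 44 196] right [ 93 239] bot [ 47 239]
[182.1 184.8] top [178 173] left [171 180] right [193 190] bot [186 196]
[324.2 167.9] top [325 161] left [320 167] right [329 172] bot [327 172]
[261.5 145. ] top [260 134] left [254 139] right [269 156] bot [269 156]
t 24.0 at [526.5 -38.7 270.5] [-179.8    3.4   91.1] F [-1.  -0.3 -2.2] w 43.2 ff 61.2
1 [[0.1,[-11.1,-1.7,2.1],[-0.1,-0.0,0.1]]]
3 [[0.1,[-0.7,36.0,-0.0],[-0.0,-0.0,0.0]],[0.1,[-0.6,36.0,-0.0],[-0.0,-0.0,0.0]],[0.1,[-0.7,36.0,-0.0],[-0.0,-0.0,0.0]]]
held block exp  TL,TR,BL,BR front: [252.8 139.5] [269.  146.1] [253.4 150.6] [269.2 157.3] backTL [259.6 132. ]
-0.04 big backL [177.7 169.5] frontL [169.  177.7] fBL [171.7 188.4] fBR [186.6 196.2] | outer backL [242.2 109. ] fL [235.5 115.3] fBR [250.3 132.1]
-0.06 big backL [177.6 170.3] frontL [168.9 178.7] fBL [171.8 189.2] fBR [186.7 197. ] | outer backL [241.9 108.2] fL [235.2 114.7] fBR [250.2 131.4]
-0.08 big backL [177.4 171.2] frontL [168.8 179.8] fBL [171.9 190. ] fBR [186.8 197.8] | outer backL [241.6 107.5] fL [234.9 114.1] fBR [250.1 130.7]
```

Emit:
servo_tool:
  series:
    - [0.1,[-6,5,1],[0,0,0]]
    - [0.1,[-5,14,0],[0,0,0]]
    - [0.1,[-0.5,22,0],[0,0,0]]
    - [0.1,[-0.5,25,0],[0,0,0]]
    - [0.1,[-0.5,23,0],[0,0,0]]
    - [0.1,[-0.5,17,0],[0,0,0]]
    - [0.1,[0,0,0],[0,0,0]]
    - [0.1,[0,0,0],[0,0,0]]

```text
t: 24.8
ee_pos: [0.6325, -0.0506, 0.269]
eef_rot: [-179.7, 3.4, 91.1]
wrist_force: [0.2, -0.2, -2.0]
grip_width: 0.0429
finger_force: 61.6
```

Run:
```python
from h import *
def tcp(th,c=-80,h=34.5,x=633):
    q=R.from_euler("x",th); return np.round(np.array([x,27.5,200])+q.apply([0,c,7+h]),1)
for th in(-.06,-.03,0): print(th,tcp(th))
a=tcp(-.06);plan([(a[0],a[1],a[2]+2,91,-3.4,4),(*tcp(-.005),91,-.3,8)],.1)
```

```text
-0.06 [633.  -49.9 246.2]
-0.03 [633.  -51.2 243.9]
0 [633.  -52.5 241.5]
t 24.8 at [632.5 -50.6 269. ] [-179.7    3.4   91.1] F [ 0.2 -0.2 -2. ] w 42.9 ff 61.6
4 [[0.1,[0.5,0.2,5.2],[-0.0,-0.0,0.0]],[0.1,[0.5,0.1,5.2],[-0.1,-0.0,0.0]],[0.1,[0.5,0.2,5.2],[-0.0,-0.0,0.1]],[0.1,[0.4,0.1,5.2],[-0.1,-0.0,0.0]]]
8 [[0.1,[-0.3,-0.0,0.8],[-0.0,0.4,0.0]],[0.1,[-0.2,-0.0,0.8],[-0.0,0.4,0.0]],[0.1,[-0.3,-0.0,0.8],[-0.0,0.4,0.0]],[0.1,[-0.3,-0.0,0.8],[-0.0,0.4,0.0]],[0.1,[-0.3,-0.0,0.8],[-0.0,0.4,0.0]],[0.1,[-0.2,-0.0,0.8],[-0.0,0.4,0.0]],[0.1,[-0.3,-0.0,0.8],[-0.0,0.3,0.0]],[0.1,[-0.3,-0.0,0.7],[-0.1,0.4,0.0]]]
```

Emit:
servo_tool:
  series:
    - [0.1,[0.5,0,6],[0,0,0]]
    - [0.1,[0.5,0,6],[0,0,0]]
    - [0.1,[0.5,0,6],[0,0,0]]
    - [0.1,[0,0,4],[0,0,0]]
    - [0.1,[-0.3,0,1],[0,0.6,0]]
    - [0.1,[-0.3,0,1],[0,0.6,0]]
    - [0.1,[-0.3,0,1],[0,0.6,0]]
    - [0.1,[-0.3,0,1],[0,0.6,0]]
    - [0.1,[-0.3,0,0.7],[0,0.6,0]]
    - [0.1,[0,0,0],[0,0,0]]

```text
t: 25.8
ee_pos: [0.6328, -0.0525, 0.243]
eef_rot: [-179.8, 0.3, 91.0]
wrist_force: [0.6, 1.0, -1.7]
grip_width: 0.043
finger_force: 61.6
```

Run:
```python
from h import *
s=shot("side");cv2.imwrite("pics/s12.png",s)
m=cv2.inRange(cv2.cvtColor(s,cv2.COLOR_BGR2HSV),(8,110,80),(20,255,255))
for c in cv2.findContours(m[:215],0,1)[0]:
    if 15<cv2.contourArea(c)<900: 
        a=c.reshape(-1,2);print(np.round(cv2.minAreaRect(c)[0],1),"top",a[a[:,1].argmin()],"left",a[a[:,0].argmin()],"right",a[a[:,0].argmax()],"bot",a[a[:,1].argmax()])
for th in(0,-.03,-.06):
    q=R.from_euler("x",th);g=lambda x,y,z:np.round(proj("side",np.array([.631,.0275,.2])+q.apply([x/1000,y/1000,z/1000])),1)
    for c in(112.5,-80,-145): print(th,c,"backL",g(22,c-15,49),"fL",g(22,c+15,49),"fBR",g(-22,c+15,13))
plan([(633,-52.5,241,91,-.3,1)],.1)
```

```text
[148. 210.] top [147 206] left [141 214] right [155 211] bot [141 214]
[ 61.6 207. ] top [ 46 195] left [ 44 197] right [ 81 214] bot [ 66 214]
[182.  182.5] top [178 171] left [171 177] right [193 188] bot [186 194]
[323.8 157.2] top [321 143] left [308 166] right [333 173] bot [331 173]
[338.2 137.8] top [342 120] left [336 146] right [343 126] bot [336 156]
[211.8 123.4] top [203  90] left [190 100] right [236 145] bot [234 145]
[210.5  89.5] top [211  84] left [209  85] right [212  95] bot [211  95]
0 112.5 backL [178.  167.7] fL [169.2 175.5] fBR [186.5 194.5]
0 -80 backL [228.  123.6] fL [220.9 129.9] fBR [235.9 147.4]
0 -145 backL [242.7 110.6] fL [236.1 116.5] fBR [250.4 133.5]
-0.03 112.5 backL [177.8 169.1] fL [169.  177.1] fBR [186.6 195.8]
-0.03 -80 backL [227.6 123. ] fL [220.5 129.6] fBR [235.8 146.9]
-0.03 -145 backL [242.3 109.4] fL [235.7 115.6] fBR [250.3 132.4]
-0.06 112.5 backL [177.6 170.3] fL [168.9 178.7] fBR [186.7 197. ]
-0.06 -80 backL [227.2 122.5] fL [220.1 129.3] fBR [235.7 146.4]
-0.06 -145 backL [241.9 108.2] fL [235.2 114.7] fBR [250.2 131.4]
t 25.85 at [632.8 -52.4 243. ] [-179.8    0.4   91. ] F [-0.3 -0.3 -0.6] w 43.2 ff 61.6
1 [[0.1,[-0.1,0.2,2.0],[-0.2,0.1,0.0]]]
```

Emit:
servo_tool:
  series:
    - [0.1,[0,0,0.8],[0,0,0]]
    - [0.1,[0,0,0.7],[0,0.3,0]]
    - [0.1,[0,0,0],[0,0,0]]
    - [0.75,[0,0,0],[0,0,0]]
    - [0.75,[0,0,0],[0,0,0]]
    - [0.75,[0,0,0],[0,0,0]]
    - [0.75,[0,0,0],[0,0,0]]
    - [0.75,[0,0,-15],[0,0,0]]
    - [0.75,[0,0,-40],[0,0,0]]
    - [0.75,[0,0,-45],[0,0,0]]
    - [0.75,[0,-30,-40],[0,0,0]]

```text
t: 26.95
ee_pos: [0.6049, -0.0525, 0.3831]
eef_rot: [-179.9, 0.1, 91.1]
wrist_force: [0.9, -1.4, -0.4]
grip_width: 0.0642
finger_force: 0.0
```

Emit:
servo_tool:
  series:
    - [0.75,[-40,-25,0],[0,0,0]]
    - [0.75,[-45,-20,0],[0,0,0]]
    - [0.75,[-45,-20,0],[0,0,0]]
    - [0.75,[-45,-10,0],[0,0,0]]
    - [0.75,[-45,0,0],[0,0,0]]
    - [0.75,[-45,0,0],[0,0,0]]
    - [0.75,[-40,0,0],[0,0,0]]
    - [0.75,[0,0,0],[0,0,0]]
    - [0.75,[0,0,0],[0,0,0]]
    - [0.75,[0,0,0],[0,0,0]]
    - [0.75,[0,0,0],[0,0,0]]
    - [0.75,[0,0,0],[0,0,0]]

```text
t: 28.15
ee_pos: [0.5341, -0.3579, 0.3826]
eef_rot: [-179.8, 0.1, 91.1]
wrist_force: [-0.1, -0.4, -0.7]
grip_width: 0.0639
finger_force: 0.0
```

Emit:
servo_tool:
  series:
    - [0.75,[0,0,0],[0,0,0]]
    - [0.75,[0,0,0],[0,0,0]]
    - [0.75,[0,0,0],[0,0,0]]
    - [0.75,[0,0,0],[0,0,0]]
    - [0.75,[0,0,0],[0,0,0]]
    - [0.75,[0,0,0],[0,0,0]]
    - [0.75,[0,0,0],[0,0,0]]
    - [0.75,[0,0,0],[0,0,0]]
    - [0.75,[0,0,0],[0,0,0]]
    - [0.75,[0,0,0],[0,0,0]]
    - [0.75,[0,0,0],[0,0,0]]
    - [0.75,[0,0,0],[0,0,0]]

```text
t: 29.35
ee_pos: [0.5339, -0.3588, 0.3822]
eef_rot: [-179.8, 0.1, 91.1]
wrist_force: [-0.3, 0.6, 0.1]
grip_width: 0.0637
finger_force: 0.0
```

Run:
```python
from h import *
s=shot("side");t=shot("top");s2=shot("side");cv2.imwrite("pics/s13.png",s);cv2.imwrite("pics/t13.png",t)
print("moving?",(cv2.absdiff(s,s2).max(2)>25).sum())
g=lambda n,x,y,z:np.round(proj(n,[(631+x)/1000,(27.5+y)/1000,(200+z)/1000]),1)
for n,im in(("side",s),("top",t)):
    m=cv2.inRange(cv2.cvtColor(im,cv2.COLOR_BGR2HSV),(11,110,80),(20,255,255))
    for c in cv2.findContours(m[:215],0,1)[0]:
        a=c.reshape(-1,2);o=a.mean(0)
        if 15<cv2.contourArea(c)<900 and 150<o[0]<310: print(n,np.round(cv2.minAreaRect(c)[0],1),"top",a[a[:,1].argmin()],"left",a[a[:,0].argmin()],"right",a[a[:,0].argmax()],"bot",a[a[:,1].argmax()])
    for c in(112.5,-80,-145): print(n,c,"backL",g(n,22,c-15,49),"fL",g(n,22,c+15,49),"fBR",g(n,-22,c+15,13),"ctr",g(n,0,c,49))
tilt(s);plan([],1)
```

```text
moving? 0
side [182.2 182.1] top [177 171] left [171 177] right [193 188] bot [187 194]
side [237.  128.5] top [239 112] left [220 131] right [253 127] bot [233 145]
side [234.5  91.6] top [232  85] left [231  92] right [238  91] bot [235  98]
side 112.5 backL [178.  167.7] fL [169.2 175.5] fBR [186.5 194.5] ctr [181.2 175.4]
side -80 backL [228.  123.6] fL [220.9 129.9] fBR [235.9 147.4] ctr [231.7 129.8]
side -145 backL [242.7 110.6] fL [236.1 116.5] fBR [250.4 133.5] ctr [246.5 116.4]
top [210.5 149. ] top [207 142] left [206 148] right [215 156] bot [207 156]
top [272.5 147.5] top [268 140] left [268 140] right [277 154] bot [270 155]
top [292.5 146.5] top [288 139] left [288 139] right [297 153] bot [289 154]
top [211.8 122. ] top [222 116] left [198 122] right [226 122] bot [199 128]
top 112.5 backL [215.3 140.4] fL [205.5 140.5] fBR [206.8 157.2] ctr [210.3 147.4]
top -80 backL [277.9 139.8] fL [268.1 139.9] fBR [268.2 156.6] ctr [273.1 146.8]
top -145 backL [299.1 139.5] fL [289.3 139.6] fBR [289.  156.4] ctr [294.3 146.6]
tilt -0.25 match 0.46 shift 16 16 res 12.8
t 29.5 at [ 533.9 -358.8  382.3] [-1.798e+02  1.000e-01  9.110e+01] F [-0.  -0.7  0.4] w 64.0 ff 0.0
```

```bash
python3 -c "
from bench import sign_off
print(sign_off())"
```

```text
the job is handed in; nothing more can be done
None
```

I hung the three tubs in order (small tub on the outer place, big tub, small tub on the inner place) and handed the job in at about 29.5 s; `sign_off` returned no verdict. By camera, all three were still and the bar level within about 0.02 rad, but I viewed 11 pictures instead of the allowed 10.

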